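Lay out the swirl marbles for their catalogue photograph

ROBOT

A 6-joint arm with a two-finger parallel gripper is mounted at the origin on the work surface. World frame = base frame: x ahead of the robot, y to its left, z up, the work surface at z = 0. Lengths are in m, angles in degrees, forces in N, time in s.
With the tool pointing down it reaches from about 0.375 to 0.9 m from the base axis. Payload 3.1 kg.
Tool frame: the origin (TCP) lies on the centre line of the jaws, within the pads' length; the fingertips stand 25 mm ahead of it and the grasp point (between the pads) lies 6 mm ahead of it; z points along the fingers, y is the line along which they close (so a half turn about z gives the same grasp; the last joint's range is limited). The gripper opens to 87 mm and grips with 3 to 60 N. Pads are 19 mm wide; open, the fingers measure 117 mm over their backs; the gripper's body (75 mm by 190 mm) begins 51 mm behind the grasp point.
Start: joints at [-77.206, 30.224, 82.088, -0, 67.689, -10.227], TCP at [0.244, -0.575, 0.248] pointing down, gripper open.
Joint ranges: [-176.69, 176.69], [-43.24, 126.21], [12.49, 139.97], [-82, 262], [0, 151.66], [-163.58, 163.58]. Speed limits (degrees/s): [159.86, 159.86, 180, 180, 180, 180].

INTERFACE

Orientations are given as a 3x3 rotation matrix whose columns are the frame's x, y, z axes.
In Python, from rig import * gives the robot as it stands.
- The arm moves only by the tool step_arm, never from a script. Its argument "steps" is a list of rows, each a list of 7 numbers: the shift along the tool's x, y, z normalised to -1 to 1, where 1 is 0.3 m, then the turn, a rotation vector about the tool's x, y, z normalised to -1 to 1, where 1 is 45 degrees, then the gripper's target within -1 to 1 (shut at 1, half-way at 0, fully open at -1). A call has 1 to 8 rows; each row is the pose to reach, as a shift and turn from the pose commanded when the call began, along the tool's axes at that moment; what a row does not reach only later rows make up. A row lasts 1/12 s, in which the tool goes at most 41.7 mm and 7.16 degrees, less where a joint would pass 70% of its speed; a pose out of reach is approached as far as the arm can. A call with a number of a shift or a turn outside -1 to 1 is refused whole. A call with a gripper value outside its range is refused whole. The fingers move at their own pace and stop on an object; the grip force is fixed at half the most. Time passes only in rows, so rows that repeat a pose let the fingers close. It gives the time, the measured TCP pose, the force, the opening and the grip force at its end, in the units of the state.
- read_state(): the state, without advancing time (a new reading comes with each control period).
- capture(name): name is "scene" or "top" or "wrist"; returns a dict with "image" (384x512x3 uint8, red, green, blue), "vertical_fov" (degrees; the focal length in pixels is half the picture's height over the tangent of half this angle, whatever the lens; pixels are square), "cx", "cy" (the principal point, pixels), "world_from_camera" (4x4, takes a point from camera to world coordinates); the wrist camera has in their place "T_tool_cam" (4x4, takes a point from camera to tool coordinates, whose origin is the TCP and whose axes are the flange's). Camera axes: x right, y down, z forward; pixel columns grow to the right and rows downward; lengths in m; the calibration is good to about 2 mm. A picture is of the moment at which its call begins: read the wrist's pose just before it. There is no depth.
- hand_in(): hands the job in; it is judged then, once.
The state is a dict: "time_s": time; "joint_positions": joint angles; "qvel": joint speeds; "tau": joint torques, N m; "position": TCP position; "tcp_rot": TCP orientation; "force": force on the tool from outside, world axes, zero at the start; "moment": the same for the moment, N m; "opening": opening from 0.0 (shut) to 1.0 (fully open); "grasp_force": force on a finger pad.
Only numpy, scipy, OpenCV 4.12 (cv2) and the standard library are available. Lean on these libraries where they do the work, as an engineer would, in place of code of your own. Each camera call takes 0.05 s, during which the arm holds its last target. There are 200 camera calls.

TASK

Lay out the pair of ruby swirl marbles for their catalogue photograph: stand the walnut pedestal block midway between the glass display cylinder and the white palette dish, square to the row they make, lay the steel ring gauge flat on the middle of the pedestal and seat the larger marble in the ring; put the smaller marble in the dish. Lay the black-and-white scale bar flat in front of the pedestal, on the robot's side, parallel to the row and centred on the pedestal, with about 90 mm from the pedestal's middle to the bar's middle. Lower the marbles into their places without dropping them, keep clear of the glass cylinder, and leave it, the dish, the loupe and the caliper where they are.

Things in the scene. Friction and masses are not known exactly. Their poses are not given: they have to be found in the camera images.
- cylinder: closed glass display cylinder, bayonet-mounted on a round nickel base; fixed. 130 mm tall, base 90 mm across, glass 66 mm across, nickel cap 70 mm across. Origin on its axis at the granite shelf. The dish stands 280 mm away, centre to centre, to its left or to its right; the line between the two centres is the row, and lies along this body's y axis (x points away from the robot)
- dish: shallow round white porcelain palette dish, loose, not to be moved: 84 mm across, 14 mm high, inner floor 4 mm above the shelf and flat over the middle 32 mm, then sloping up evenly to the rim. Origin at the centre of its underside. The small marble lying in it has its centre 17 mm above the shelf
- pedestal_mid (a point): walnut pedestal block, 56 x 56 mm and 44 mm high, plain square faces, 0.1 kg; this point is its centre, z up, x and y square to its sides
- ring_mid (a point): steel ring gauge lying flat, a thick ring with a dark knurled band: 52 mm outside, 28 mm bore, 18 mm high, 0.2 kg; this point is its centre, z along the bore
- marble_large_mid (a point): the larger ruby swirl marble, a glass ball 40 mm across, 84 g, lying on a fixed cork ring (34 mm across, 10 mm high), so that its centre is 26 mm above the shelf; this point is its centre. Seated in the ring gauge, its centre is 14 mm above the ring's top face, so it is best held by its upper half
- marble_small_mid (a point): the smaller ruby swirl marble, a glass ball 26 mm across, 23 g, lying on a fixed cork ring (26 mm across, 10 mm high), so that its centre is 20 mm above the shelf; this point is its centre. It too is best held by its upper half, to keep the fingertips off the dish
- scale_mid (a point): photographic scale bar lying flat, black with white checks on top: 100 mm long (its y axis), 22 mm wide (its x axis), 8 mm thick; this point is its centre
- loupe: bystander: small black stand loupe, 42 mm across, 32 mm high, loose; origin at the centre of its underside
- caliper: bystander: steel slide caliper lying flat beyond the row, 230 mm long (its y axis), jaws towards the robot, 14 mm high, loose; origin under the middle of its beam

How it is judged:
By the outcome, as a careful person would: the job done as asked, in the order asked, and still so for the second after the job is handed in, with the robot touching nothing.
It also fails if it takes over 128 s, if anything falls off the work surface, if the arm or the gripper's body presses on something with over 40 N, if the wrist force passes 120 N, or if a joint passes its speed limit or range.

## Working session

There is one attempt and no reset: what is moved stays moved. The work goes in short steps, Python scripts to look and compute and a tool call to move; the robot and the scene stay as the last step left them, time stands still between calls to the robot, and variables do not carry over. Pictures are saved under pics/ and viewed, at most 14 in all, crops included, and the job is handed in when it is done.

Besides the shell and the picture viewer there is one more tool, called after ">>>" in YAML: its name, and indented under it one key for each argument. step_arm: Moves the arm, as the interface text tells. Scaled input: -1 to 1 covers 0.3 m each way for a shift and 45 degrees each way for a turn. Its arguments: {"type":"object","properties":{"steps":{"type":"array"}},"required":["steps"]}

```bash
mkdir -p pics; ls; python3 - <<'E'
from rig import *
import cv2,numpy as np
for n in("scene","top"):
    c=capture(n); cv2.imwrite(f"pics/{n}0.png",cv2.resize(c["image"][:,:,::-1],(800,600),interpolation=cv2.INTER_CUBIC))
    print(n,c["vertical_fov"],c["cx"],c["cy"],np.round(c["world_from_camera"],4).tolist(),[k for k in c])
s=read_state();print(s)
E
```

```text
pics
scene 57.90132631753677 257.86487785543545 193.66344246692435 [[-0.8745, 0.3349, -0.3509, 0.9552], [0.485, 0.6175, -0.6193, 0.6399], [0.0093, -0.7117, -0.7024, 0.7938], [0.0, 0.0, 0.0, 1.0]] ['image', 'vertical_fov', 'cx', 'cy', 'world_from_camera']
top 57.73177597500317 261.06941474243024 187.90006792589526 [[-0.0408, -0.9729, 0.2276, 0.3935], [-0.9991, 0.0383, -0.0158, 0.0003], [0.0066, -0.2281, -0.9736, 0.8864], [0.0, 0.0, 0.0, 1.0]] ['image', 'vertical_fov', 'cx', 'cy', 'world_from_camera']
{'time_s': 0.1, 'joint_positions': array([-7.72062266e+01,  3.02733217e+01,  8.21485754e+01, -3.13085429e-03,
        6.76893698e+01, -1.02276663e+01]), 'qvel': array([ 0.18197052, -0.16841997, -0.22185393,  0.00809142,  0.0536344 ,
       -0.09439775]), 'tau': array([-3.67733410e-04, -4.40985703e+01, -1.77150214e+01,  6.34072674e-02,
        5.33514738e-02, -4.84144573e-05]), 'position': array([ 0.24429541, -0.57461671,  0.24667545]), 'tcp_rot': array([[ 9.20350519e-01,  3.91094225e-01, -4.79333444e-04],
       [ 3.91094408e-01, -9.20348640e-01,  1.88256611e-03],
       [ 2.95106852e-04, -1.92008533e-03, -9.99998113e-01]]), 'force': array([-0.25224881, -0.40705329, -0.74167586]), 'moment': array([-0.02937008,  0.00040824, -0.00464112]), 'grasp_force': 0.0, 'opening': 1.0033002857855242}
```

View pics/scene0.png

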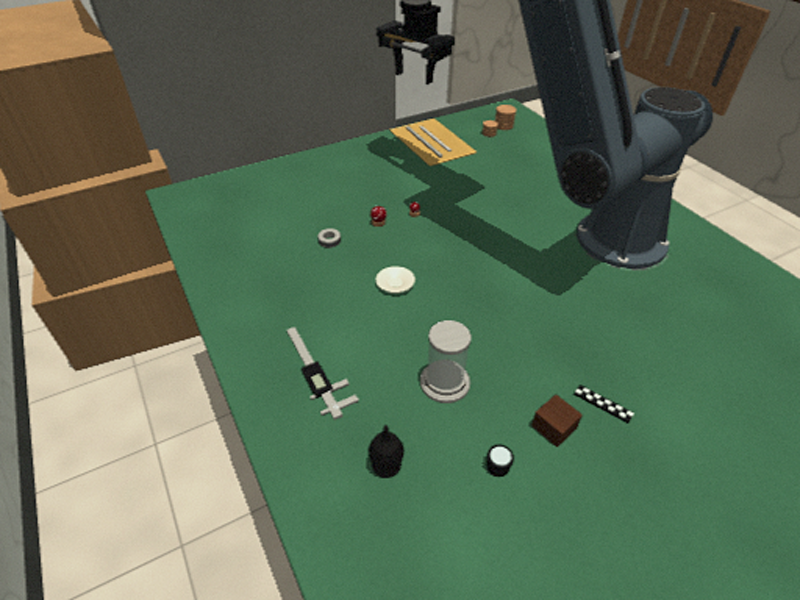

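View pics/top0.png

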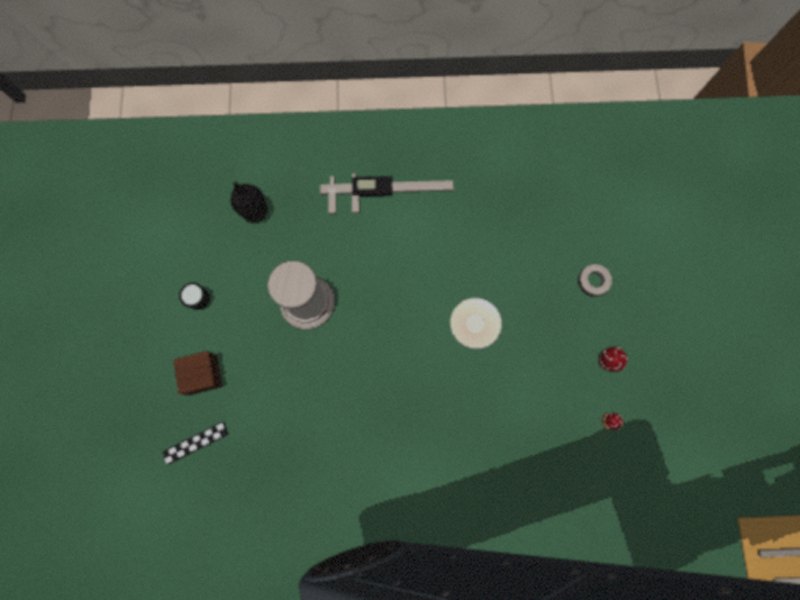

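The top picture (800x600) shows the cylinder base at (307,302), dish (476,323), ring (596,280), large marble (613,359), small marble (613,421), pedestal top (194,373), scale (196,443) and loupe (194,296). The caliper is at y≈187, and there is an extra black object at (250,203).

```bash
cat > h.py <<'E'
from rig import *
import cv2,numpy as np
from scipy.spatial.transform import Rotation as R
def cam(n):
    s=read_state(); c=capture(n)
    if n=="wrist":
        T=np.eye(4);T[:3,:3]=s["tcp_rot"];T[:3,3]=s["position"];W=T@c["T_tool_cam"]
    else: W=c["world_from_camera"]
    c["W"]=W; c["f"]=192/np.tan(np.radians(c["vertical_fov"]/2)); return c
def p2w(c,u,v,z):
    d=c["W"][:3,:3]@np.array([(u-c["cx"])/c["f"],(v-c["cy"])/c["f"],1]);o=c["W"][:3,3]
    return o+d*(z-o[2])/d[2]
def w2p(c,p):
    q=np.linalg.inv(c["W"])@np.append(p,1);return c["f"]*q[:2]/q[2]+[c["cx"],c["cy"]]
def save(c,name,box=None,k=1.5625):
    im=c["image"][:,:,::-1]
    if box: im=im[box[1]:box[3],box[0]:box[2]]
    cv2.imwrite(f"pics/{name}.png",cv2.resize(im,None,fx=k,fy=k,interpolation=cv2.INTER_CUBIC))
def goto(p,yaw=None):
    "shift/turn numbers to world p; yaw = world angle of tool x axis (tool down)"
    s=read_state();Rm=s["tcp_rot"];d=Rm.T@(np.array(p)-s["position"])/0.3
    if yaw is None: yaw=np.degrees(np.arctan2(Rm[1,0],Rm[0,0]))
    c_,s_=np.cos(np.radians(yaw)),np.sin(np.radians(yaw))
    Rt=np.array([[c_,s_,0],[s_,-c_,0],[0,0,-1]])
    r=R.from_matrix(Rm.T@Rt).as_rotvec(degrees=True)/45
    print("pos",np.round(s["position"],4),"yaw",round(np.degrees(np.arctan2(Rm[1,0],Rm[0,0])),2),"t",round(s["time_s"],2),"J6",round(s["joint_positions"][5],1),"->",np.round(d,4),np.round(r,4))
E
python3 - <<'E'
from h import *
c=cam("top")
k=512/800
for n,u,v,z in [("base",307,302,.01),("cap",292,284,.13),("dish",476,323,.014),("ring",596,279,.018),("ML",613,359,.026),("MS",613,421,.02),("ped",194,373,.044),("scale",196,443,.008),("loupe",193,295,.032),("calL",320,189,.01),("calR",453,185,.01),("jaw",332,213,.01),("blk",250,203,.03)]:
    print(n,np.round(p2w(c,u*k,v*k,z),3))
save(c,"c1",(95,165,235,270+20),4.6)
E
```

```text
base [0.591 0.153 0.01 ]
cap [0.591 0.153 0.13 ]
dish [ 0.544 -0.122  0.014]
ring [ 0.609 -0.325  0.018]
ML [ 0.476 -0.334  0.026]
MS [ 0.38  -0.324  0.02 ]
ped [0.478 0.32  0.044]
scale [0.374 0.325 0.008]
loupe [0.604 0.332 0.032]
calL [0.79  0.131 0.01 ]
calR [ 0.789 -0.1    0.01 ]
jaw [0.745 0.11  0.01 ]
blk [0.76  0.245 0.03 ]
```

View pics/c1.png

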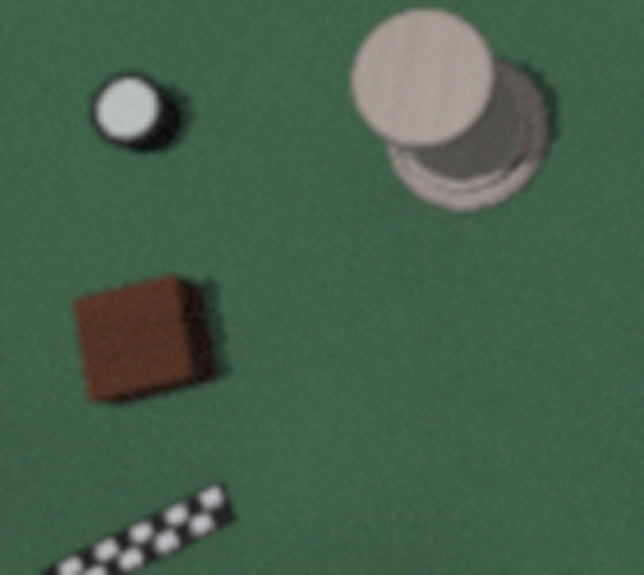

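```bash
python3 - <<'E'
from h import *
c=cam("wrist");print(np.round(c["T_tool_cam"],3).tolist(),c["vertical_fov"])
c=cam("top")
q=[(75,298),(178,275),(196,385),(92,400)]
P=[p2w(c,95+u/4.6,165+v/4.6,.044) for u,v in q];print(np.round(P,4).tolist(),np.mean(P,0))
for i in range(4):
  d=P[(i+1)%4]-P[i];print(np.linalg.norm(d),np.degrees(np.arctan2(d[1],d[0])))
goto([.46,-.30,.30],80)
E
```

```text
[[-0.0, -0.959, -0.284, 0.078], [1.0, -0.0, 0.0, -0.001], [-0.0, -0.284, 0.959, -0.137], [0.0, 0.0, 0.0, 1.0]] 71.0409351849521
[[0.5011, 0.3515, 0.044], [0.511, 0.2982, 0.044], [0.4534, 0.2865, 0.044], [0.4479, 0.3398, 0.044]] [0.47836281 0.31900491 0.044     ]
0.054186363277656545 -79.41940941540665
0.05875742834723684 -168.51339784614652
0.05351119589899117 95.89149279206481
0.05440483929743217 12.459047555052667
pos [ 0.2444 -0.5749  0.2471] yaw 23.02 t 0.25 J6 -10.2 -> [ 1.0199 -0.5624 -0.1757] [-1.0000e-03 -8.0000e-04 -1.2661e+00]
```

>>> step_arm:
  steps:
    - [1,-0.56,-0.17,0,0,-1,-1]
    - [1,-0.56,-0.17,0,0,-1,-1]
    - [1,-0.56,-0.17,0,0,-1,-1]
    - [1,-0.56,-0.17,0,0,-1,-1]
    - [1,-0.56,-0.17,0,0,-1,-1]
    - [1,-0.56,-0.17,0,0,-1,-1]
    - [1,-0.56,-0.17,0,0,-1,-1]
    - [1,-0.56,-0.17,0,0,-1,-1]

```text
time_s: 0.92
position: [0.447, -0.3126, 0.2968]
tcp_rot: [[0.373, 0.928, 0.0], [0.928, -0.373, -0.0], [-0.0, 0.0, -1.0]]
force: [0.2, -0.9, 0.7]
opening: 1.004
grasp_force: 0.0
```

>>> step_arm:
  steps:
    - [0,0,0,0,0,-0.27,-1]
    - [0,0,0,0,0,-0.27,-1]
    - [0,0,0,0,0,-0.27,-1]
    - [0,0,0,0,0,-0.27,-1]

```text
time_s: 1.25
position: [0.4463, -0.3142, 0.2964]
tcp_rot: [[0.173, 0.985, -0.0], [0.985, -0.173, 0.0], [0.0, -0.0, -1.0]]
force: [-0.1, 0.4, -1.2]
opening: 0.997
grasp_force: 0.0
```

```bash
python3 - <<'E'
from h import *
import pickle
c=cam("wrist");save(c,"w1");pickle.dump(c,open("w1.pkl","wb"))
goto([.55,-.01,.30],80)
E
```

```text
pos [ 0.446  -0.3145  0.2964] yaw 80.02 t 1.3 J6 -36.9 -> [ 1.0598  0.1654 -0.012 ] [-0.0002 -0.0002  0.0005]
```

View pics/w1.png

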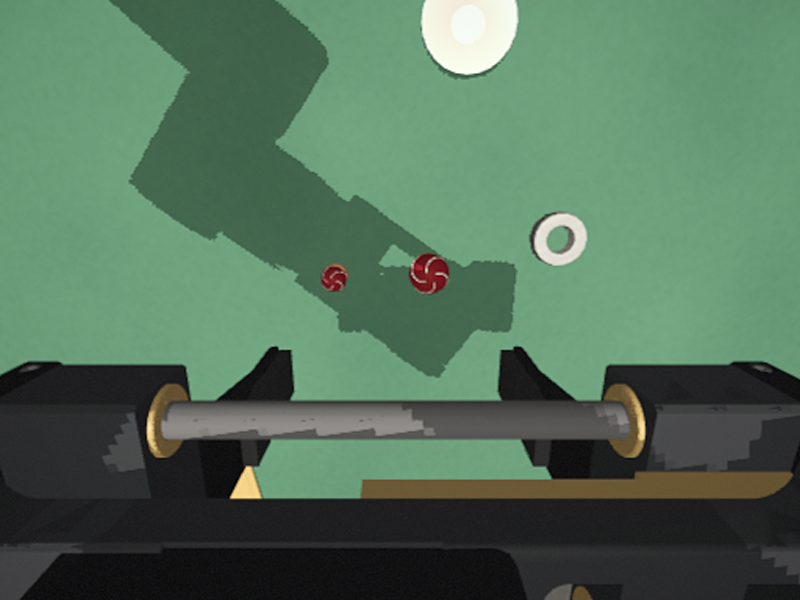

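The wrist view shows the small marble at (334,278), the large one at (429,273), the ring at (559,238) and the dish rim centred near (469,25).

```bash
python3 - <<'E'
from h import *
import pickle
c=pickle.load(open("w1.pkl","rb"));k=.64
for n,u,v,z in [("MS",334,278,.02),("ML",429,273,.026),("ring",559,238,.018),("dish",469,25,.014)]: print(n,np.round(p2w(c,u*k,v*k,z),4))
p=lambda u,v,z:p2w(c,u*k,v*k,z)
print(np.linalg.norm(p(531,238,.018)-p(587,238,.018)),np.linalg.norm(p(410,273,.026)-p(449,273,.026)),np.linalg.norm(p(421,25,.014)-p(517,25,.014)))
E
```

```text
MS [ 0.3818 -0.3215  0.02  ]
ML [ 0.4767 -0.3316  0.026 ]
ring [ 0.6086 -0.3208  0.018 ]
dish [ 0.5446 -0.1223  0.014 ]
0.05523664678187306 0.03862381776262292 0.0835401281695743
```

>>> step_arm:
  steps:
    - [0.97,0.14,0,0,0,0,-1]
    - [0.97,0.14,0,0,0,0,-1]
    - [0.97,0.14,0,0,0,0,-1]
    - [0.97,0.14,0,0,0,0,-1]
    - [0.97,0.14,0,0,0,0,-1]
    - [0.97,0.14,0,0,0,0,-1]
    - [0.97,0.14,0,0,0,0,-1]
    - [0.97,0.14,0,0,0,0,-1]

```text
time_s: 1.97
position: [0.5383, -0.0293, 0.2965]
tcp_rot: [[0.168, 0.986, 0.001], [0.986, -0.168, 0.004], [0.004, 0.0, -1.0]]
force: [-0.2, -0.6, 0.3]
opening: 1.0
grasp_force: 0.0
```

```bash
python3 - <<'E'
from h import *
import pickle
c=cam("wrist");save(c,"w2");pickle.dump(c,open("w2.pkl","wb"))
goto([.47,.22,.30],100)
E
```

```text
pos [ 0.5378 -0.0318  0.2963] yaw 80.35 t 2.02 J6 -5.7 -> [ 0.7895 -0.3635 -0.0114] [ 1.000e-04 -1.300e-03 -4.367e-01]
```

View pics/w2.png

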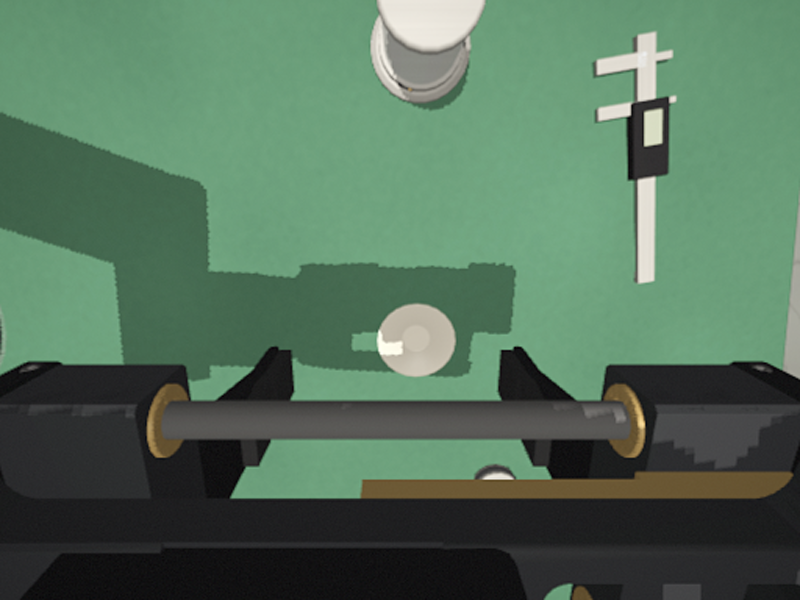

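Dish rim is centred at (416,340), and the base edge spans u 371–471 with its bottom at v≈103.

```bash
python3 - <<'E'
from h import *
import pickle
from scipy.optimize import least_squares
c=pickle.load(open("w2.pkl","rb"));k=.64
d=p2w(c,416.5*k,340*k,.014);print("dish",d)
# base upper rim at z~.01: left/right extremes and lowest
for h in(.008,.012):
  def r(x):
    t=np.linspace(0,2*np.pi,180);q=np.array([w2p(c,[x[0]+.045*np.cos(a),x[1]+.045*np.sin(a),h]) for a in t])/k
    return [q[:,0].min()-371,q[:,0].max()-470,q[:,1].max()-102]
  s=least_squares(r,[.59,.153],diff_step=1e-3);v=s.x-d[:2];print(h,s.x,s.fun,np.linalg.norm(v),np.degrees(np.arctan2(-v[0],v[1])),(s.x+d[:2])/2)
E
```

```text
dish [ 0.54584961 -0.11842478  0.014     ]
0.008 [0.5925173 0.1560862] [-0.76602399  0.76546106  0.04875343] 0.27844955304058666 -9.648211432033913 [0.56918346 0.01883071]
0.012 [0.59218325 0.15546482] [-1.25920798  1.25827412  0.08095561] 0.27778106276349745 -9.601765342999983 [0.56901643 0.01852002]
```

>>> step_arm:
  steps:
    - [0.79,-0.36,0,0,0,-0.43,-1]
    - [0.79,-0.36,0,0,0,-0.43,-1]
    - [0.79,-0.36,0,0,0,-0.43,-1]
    - [0.79,-0.36,0,0,0,-0.43,-1]
    - [0.79,-0.36,0,0,0,-0.43,-1]
    - [0.79,-0.36,0,0,0,-0.43,-1]
    - [0.79,-0.36,0,0,0,-0.43,-1]
    - [0.79,-0.36,0,0,0,-0.43,-1]

```text
time_s: 2.68
position: [0.4707, 0.218, 0.2964]
tcp_rot: [[-0.167, 0.986, -0.0], [0.986, 0.167, -0.0], [-0.0, -0.0, -1.0]]
force: [0.6, 0.2, -1.0]
opening: 1.001
grasp_force: 0.0
```

```bash
python3 - <<'E'
from h import *
import pickle
c=cam("wrist");save(c,"w3");pickle.dump(c,open("w3.pkl","wb"))
goto([.478,.319,.12],100)
E
```

```text
pos [0.4715 0.2165 0.2964] yaw 99.55 t 2.73 J6 2.8 -> [0.3341 0.0782 0.5874] [-0.0001  0.0015 -0.0101]
```

View pics/w3.png

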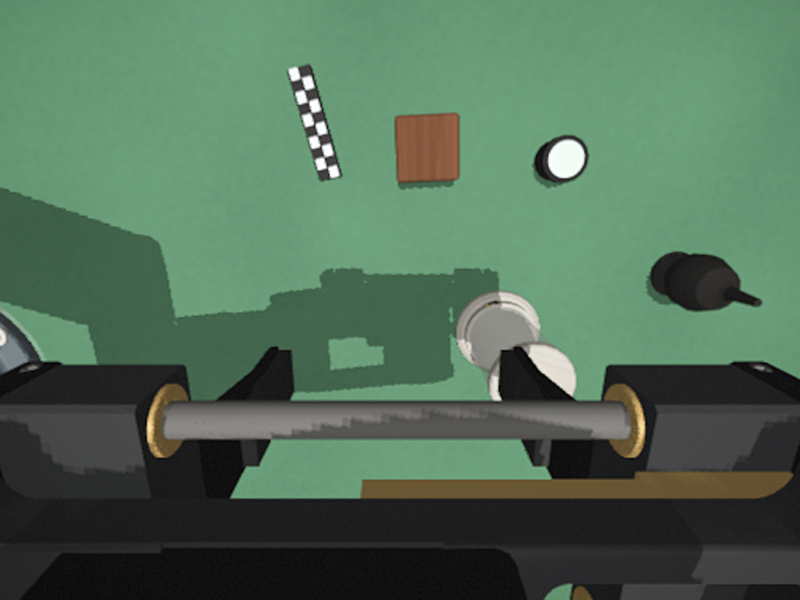

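The pedestal's top face has corners at (395,116), (459,113), (459,181) and (397,184). The scale bar's corners are (287,69), (311,65), (341,176) and (319,181).

```bash
python3 - <<'E'
from h import *
import pickle
c=pickle.load(open("w3.pkl","rb"));k=.64
for z,q in [(.044,[(395,116),(459,113),(459,181),(397,184)]),(.008,[(287,69),(311,65),(341,176),(319,181)])]:
  P=[p2w(c,u*k,v*k,z) for u,v in q];print(np.mean(P,0))
  for i in range(4):
    d=P[(i+1)%4]-P[i];print(np.linalg.norm(d).round(4),np.degrees(np.arctan2(d[1],d[0])).round(1))
c=cam("wrist")
for z,q in [(.008,[(499,335)]),(.13,[(532,385)])]: print(p2w(c,q[0][0]*k,q[0][1]*k,z))
goto([.478,.319,.12],98)
E
```

```text
[0.4810942  0.32372178 0.044     ]
0.0546 12.1
0.0557 -77.9
0.0552 -167.7
0.0559 101.4
[0.37528712 0.32994125 0.008     ]
0.0222 18.0
0.0989 -66.6
0.022 -158.2
0.1004 113.4
[0.59592797 0.15147486 0.008     ]
[0.59237315 0.1553348  0.13      ]
pos [0.4719 0.2156 0.2964] yaw 99.45 t 2.78 J6 2.8 -> [0.3375 0.0765 0.5874] [0.0001 0.0017 0.0323]
```

>>> step_arm:
  steps:
    - [0.35,0.085,0.4,0,0,-0.056,-1]
    - [0.35,0.085,0.4,0,0,-0.056,-1]
    - [0.35,0.085,0.4,0,0,-0.056,-1]
    - [0.35,0.085,0.4,0,0,-0.056,-1]
    - [0.35,0.085,0.4,0,0,-0.056,-1]
    - [0.35,0.085,0.4,0,0,-0.056,-1]
    - [0.35,0.085,0.4,0,0,-0.056,-1]
    - [0.35,0.085,0.4,0,0,-0.056,-1]

```text
time_s: 3.45
position: [0.4807, 0.3232, 0.178]
tcp_rot: [[-0.206, 0.979, 0.003], [0.979, 0.206, 0.001], [-0.0, 0.003, -1.0]]
force: [0.3, 0.7, 1.1]
opening: 0.994
grasp_force: 0.0
```

```bash
python3 - <<'E'
from h import *
c=cam("wrist");save(c,"w4")
for p in [(.480,.322,.044)]: print(w2p(c,p)/.64)
import pickle;pickle.dump(c,open("w4.pkl","wb"))
goto([.480,.322,.035],102)
E
```

```text
[393.56564618 301.77427166]
pos [0.4806 0.3235 0.1783] yaw 101.9 t 3.5 J6 11.0 -> [-0.0044 -0.0046  0.4776] [ 0.004  -0.0003 -0.0022]
```

View pics/w4.png

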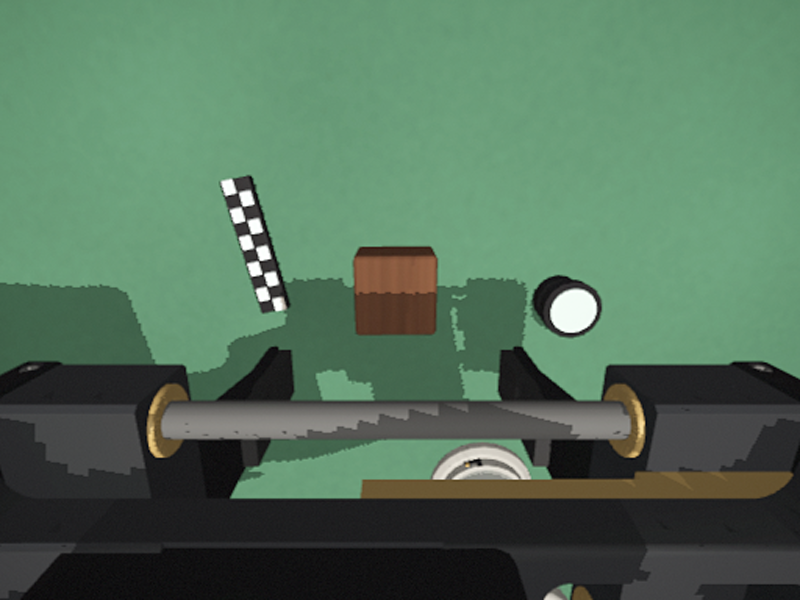

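Top face spans u 354–437 and v 255–334, so its centre is (395.5,294.5). It is square to the tool.

```bash
python3 - <<'E'
from h import *
import pickle
c=pickle.load(open("w4.pkl","rb"));k=.64
p=p2w(c,395.5*k,294.5*k,.044);print(p)
# own check: principal row of fingertips?
for q in [(232,245,.008)]: pass
print(np.linalg.norm(p2w(c,395*k,255*k,.044)-p2w(c,395*k,334*k,.044)))
goto([p[0],p[1],.035],102)
E
```

```text
[0.48022714 0.3272299  0.044     ]
0.054848075085339426
pos [0.4806 0.3235 0.1783] yaw 101.9 t 3.5 J6 11.0 -> [ 1.250e-02 -3.000e-04  4.776e-01] [ 0.004  -0.0003 -0.0022]
```

>>> step_arm:
  steps:
    - [0.0125,0,0.2,0,0,0,-1]
    - [0.0125,0,0.4,0,0,0,-1]
    - [0.0125,0,0.478,0,0,0,-1]
    - [0.0125,0,0.478,0,0,0,-1]
    - [0.0125,0,0.478,0,0,0,-1]
    - [0.0125,0,0.478,0,0,0,1]
    - [0.0125,0,0.478,0,0,0,1]
    - [0.0125,0,0.478,0,0,0,1]

```text
time_s: 4.17
position: [0.4803, 0.3291, 0.0357]
tcp_rot: [[-0.208, 0.978, 0.005], [0.978, 0.208, 0.002], [0.001, 0.005, -1.0]]
force: [1.2, 0.5, 0.4]
opening: 0.856
grasp_force: 0.0
```

>>> step_arm:
  steps:
    - [0,0,0,0,0,0,1]
    - [0,0,0,0,0,0,1]
    - [0,0,0,0,0,0,1]
    - [0,0,0,0,0,0,1]
    - [0,0,0,0,0,0,1]
    - [0,0,0,0,0,0,1]

```text
time_s: 4.67
position: [0.4791, 0.3289, 0.0343]
tcp_rot: [[-0.209, 0.978, 0.002], [0.978, 0.209, 0.001], [0.0, 0.002, -1.0]]
force: [-0.5, 0.4, 6.8]
opening: 0.642
grasp_force: 30.0
```

>>> step_arm:
  steps:
    - [0,0,-0.1,0,0,0,1]
    - [0,0,-0.24,0,0,0,1]
    - [0,0,-0.38,0,0,0,1]
    - [0,0,-0.52,0,0,0,1]
    - [0,0,-0.66,0,0,0,1]
    - [0,0,-0.72,0,0,0,1]
    - [0,0,-0.72,0,0,0,1]

```text
time_s: 5.25
position: [0.481, 0.33, 0.255]
tcp_rot: [[-0.209, 0.978, 0.011], [0.978, 0.209, 0.005], [0.003, 0.012, -1.0]]
force: [0.6, 1.6, -1.7]
opening: 0.639
grasp_force: 30.0
```

```bash
python3 - <<'E'
from h import *
goto([.545,.03,.25],80.3)
E
```

```text
pos [0.481 0.33  0.255] yaw 102.06 t 5.25 J6 11.4 -> [-1.0225e+00 -5.0000e-04  1.4200e-02] [ 0.0143 -0.006   0.4835]
```

>>> step_arm:
  steps:
    - [-0.14,0,0,0,0,0.07,1]
    - [-0.28,0,0,0,0,0.14,1]
    - [-0.42,0,0,0,0,0.21,1]
    - [-0.56,0,0,0,0,0.28,1]
    - [-0.7,0,0,0,0,0.35,1]
    - [-0.84,0,0,0,0,0.42,1]
    - [-0.98,0,0,0,0,0.48,1]
    - [-1,0,0,0,0,0.48,1]

```text
time_s: 5.92
position: [0.5418, 0.0293, 0.2476]
tcp_rot: [[0.172, 0.985, -0.001], [0.985, -0.172, -0.003], [-0.003, -0.0, -1.0]]
force: [0.9, -0.5, -1.5]
opening: 0.636
grasp_force: 30.0
```

>>> step_arm:
  steps:
    - [-0.1,0,-0.1,0,0,0,1]
    - [-0.2,0,-0.15,0,0,0,1]
    - [-0.2,0,-0.15,0,0,0,1]
    - [-0.2,0,-0.15,0,0,0,1]
    - [-0.2,0,-0.15,0,0,0,1]
    - [-0.2,0,-0.15,0,0,0,1]

```text
time_s: 6.42
position: [0.5299, -0.0226, 0.2925]
tcp_rot: [[0.165, 0.986, -0.003], [0.986, -0.165, 0.001], [0.001, -0.004, -1.0]]
force: [0.4, 0.2, -1.4]
opening: 0.643
grasp_force: 30.0
```

```bash
python3 - <<'E'
from h import *
import pickle
c=cam("wrist");save(c,"w5",None);pickle.dump(c,open("w5.pkl","wb"))
goto([.569,.017,.2],80.3)
E
```

```text
pos [ 0.53   -0.0226  0.2926] yaw 80.53 t 6.47 J6 -5.1 -> [0.1513 0.1074 0.3086] [-0.0041 -0.0008  0.0052]
```

View pics/w5.png

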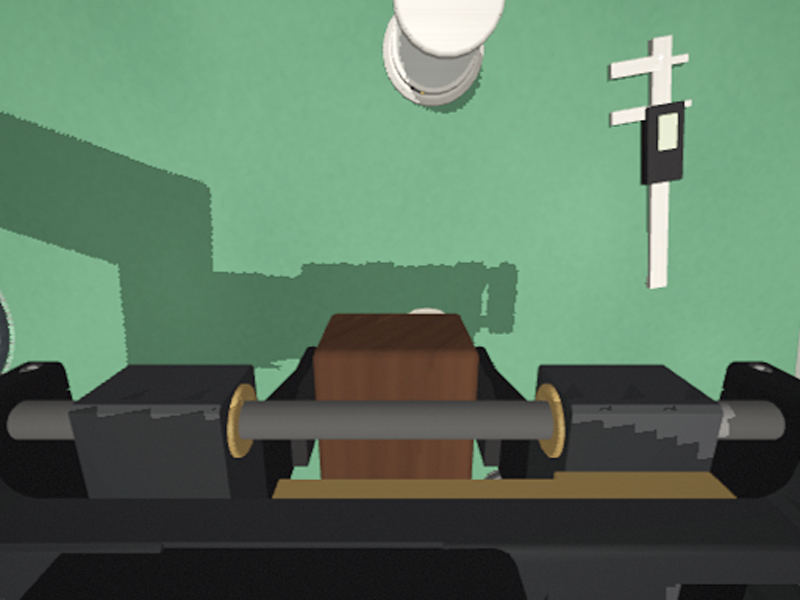

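The pedestal's forward top edge is at v≈350 (u 315–477). The cylinder base spans u 383–482 with its bottom at v≈106, and the dish's far rim shows at (427,308).

```bash
python3 - <<'E'
from h import *
import pickle
from scipy.optimize import least_squares
c=pickle.load(open("w5.pkl","rb"));k=.64
s=read_state();T=s["tcp_rot"]
e=p2w(c,396*k,350*k,s["position"][2]+.0097);print("edge in tool",T.T@(e-s["position"]))
def circ(x,y,r,h):
    return np.array([w2p(c,[x+r*np.cos(a),y+r*np.sin(a),h]) for a in np.linspace(0,2*np.pi,180)])/k
def r(x):
    q=circ(*x,.045,.01);return [q[:,0].min()-383,q[:,0].max()-482,q[:,1].max()-105]
b=least_squares(r,[.59,.153],diff_step=1e-3);print("base",b.x,b.fun)
def r(x):
    q=circ(*x,.042,.014);i=q[:,1].argmin();return [q[i,0]-427,q[i,1]-308]
d=least_squares(r,[.545,-.12],diff_step=1e-3);print("dish",d.x,d.fun)
v=b.x-d.x;print(np.linalg.norm(v),np.degrees(np.arctan2(-v[0],v[1])),(b.x+d.x)/2)
# top camera refined: base & dish & scene via same extremes
E
```

```text
edge in tool [ 0.02498772 -0.00058267 -0.00968163]
base [0.59175237 0.15699136] [-1.51712438  1.51167204  0.09896925]
dish [ 0.54554345 -0.1190329 ] [ 8.52651283e-13 -4.09272616e-12]
0.27986542986416796 -9.503695264785039 [0.56864791 0.01897923]
```

```bash
python3 - <<'E'
from h import *
goto([.569,.021,.0355],80.4)
E
```

```text
pos [ 0.53   -0.0226  0.2926] yaw 80.53 t 6.47 J6 -5.1 -> [0.1641 0.107  0.8569] [-0.0041 -0.0008  0.003 ]
```

>>> step_arm:
  steps:
    - [0.1,0.06,0,0,0,0.003,1]
    - [0.164,0.107,0.1,0,0,0.003,1]
    - [0.164,0.107,0.23,0,0,0.003,1]
    - [0.164,0.107,0.36,0,0,0.003,1]
    - [0.164,0.107,0.49,0,0,0.003,1]
    - [0.164,0.107,0.62,0,0,0.003,1]
    - [0.164,0.107,0.74,0,0,0.003,1]
    - [0.164,0.107,0.79,0,0,0.003,1]

```text
time_s: 7.13
position: [0.5671, 0.0211, 0.0516]
tcp_rot: [[0.166, 0.986, -0.009], [0.986, -0.166, 0.002], [0.0, -0.01, -1.0]]
force: [-0.3, 0.3, -1.6]
opening: 0.64
grasp_force: 30.0
```

```bash
python3 - <<'E'
from h import *
import pickle
goto([.569,.021,.0355],80.4)
c=cam("top");save(c,"t2",(150,160,350,260),4);pickle.dump(c,open("t2.pkl","wb"))
E
```

```text
pos [0.5671 0.0211 0.0516] yaw 80.42 t 7.13 J6 0.4 -> [0.0007 0.0069 0.0537] [-0.0122 -0.      0.0005]
```

View pics/t2.png

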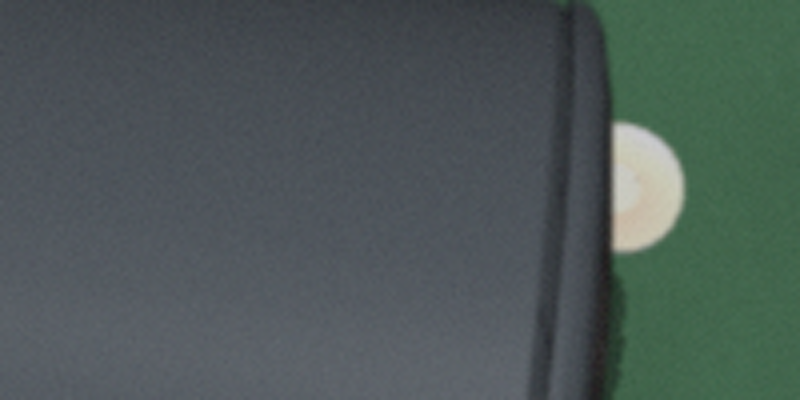

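>>> step_arm:
  steps:
    - [0,0.007,0.03,0,0,0,1]
    - [0,0.007,0.05,0,0,0,1]
    - [0,0.007,0.055,0,0,0,1]
    - [0,0.007,0.055,0,0,0,1]
    - [0,0.007,0.055,0,0,0,1]

```text
time_s: 7.6
position: [0.5736, 0.0188, 0.0417]
tcp_rot: [[0.168, 0.986, 0.002], [0.986, -0.168, -0.0], [0.0, 0.002, -1.0]]
force: [-0.1, -0.7, -0.7]
opening: 0.643
grasp_force: 30.0
```

```bash
python3 - <<'E'
from h import *
goto([.569,.021,.0345],80.4)
E
```

```text
pos [0.5736 0.0188 0.0417] yaw 80.32 t 7.6 J6 0.4 -> [ 0.0045 -0.0165  0.0239] [ 0.0029 -0.     -0.0018]
```

>>> step_arm:
  steps:
    - [0.0045,-0.0165,0,0,0,0,1]
    - [0.0045,-0.0165,0.01,0,0,0,1]
    - [0.0045,-0.0165,0.024,0,0,0,1]
    - [0.0045,-0.0165,0.024,0,0,0,1]
    - [0.0045,-0.0165,0.024,0,0,0,1]
    - [0.0045,-0.0165,0.024,0,0,0,1]

```text
time_s: 8.1
position: [0.5682, 0.0211, 0.034]
tcp_rot: [[0.168, 0.986, 0.0], [0.986, -0.168, 0.0], [0.0, 0.0, -1.0]]
force: [-1.4, 0.4, 5.3]
opening: 0.64
grasp_force: 30.0
```

>>> step_arm:
  steps:
    - [0,0,0,0,0,0,-1]
    - [0,0,0,0,0,0,-1]
    - [0,0,0,0,0,0,-1]
    - [0,0,0,0,0,0,-1]
    - [0,0,-0.13,0,0,0,-1]
    - [0,0,-0.26,0,0,0,-1]
    - [0,0,-0.39,0,0,0,-1]
    - [0,0,-0.52,0,0,0,-1]

```text
time_s: 8.77
position: [0.5677, 0.021, 0.1903]
tcp_rot: [[0.169, 0.986, -0.002], [0.986, -0.169, 0.0], [-0.0, -0.002, -1.0]]
force: [1.2, -0.1, 0.4]
opening: 0.995
grasp_force: 0.0
```

```bash
python3 - <<'E'
from h import *
goto([.608,-.34,.2],80.4)
E
```

```text
pos [0.5677 0.021  0.1903] yaw 80.3 t 8.77 J6 0.5 -> [-1.1634  0.3352 -0.0328] [-0.0021  0.     -0.0023]
```

>>> step_arm:
  steps:
    - [-1,0.28,-0.03,0,0,0,-1]
    - [-1,0.28,-0.03,0,0,0,-1]
    - [-1,0.28,-0.03,0,0,0,-1]
    - [-1,0.28,-0.03,0,0,0,-1]
    - [-1,0.28,-0.03,0,0,0,-1]
    - [-1,0.28,-0.03,0,0,0,-1]
    - [-1,0.28,-0.03,0,0,0,-1]
    - [-1,0.28,-0.03,0,0,0,-1]

```text
time_s: 9.43
position: [0.6008, -0.2948, 0.1984]
tcp_rot: [[0.172, 0.985, 0.002], [0.985, -0.172, -0.003], [-0.003, 0.003, -1.0]]
force: [0.7, 0.6, 0.9]
opening: 1.001
grasp_force: 0.0
```

>>> step_arm:
  steps:
    - [-0.16,0.053,0,0,0,0,-1]
    - [-0.16,0.053,0,0,0,0,-1]
    - [-0.16,0.053,0,0,0,0,-1]
    - [-0.16,0.053,0,0,0,0,-1]
    - [-0.16,0.053,0,0,0,0,-1]
    - [-0.16,0.053,0,0,0,0,-1]

```text
time_s: 9.93
position: [0.6079, -0.3367, 0.1982]
tcp_rot: [[0.167, 0.986, -0.001], [0.986, -0.167, 0.001], [0.001, -0.001, -1.0]]
force: [0.0, 0.0, -0.2]
opening: 0.999
grasp_force: 0.0
```

```bash
python3 - <<'E'
from h import *
import pickle
c=cam("top");pickle.dump(c,open("t3.pkl","wb"))
w=cam("wrist");pickle.dump(w,open("w6.pkl","wb"))
a=cv2.resize(c["image"][165:240,165:335,::-1],None,fx=4.6,fy=4.6,interpolation=cv2.INTER_CUBIC)
b=cv2.resize(w["image"][:230,:,::-1],(534,240))
im=np.zeros((600,800,3),np.uint8);im[:a.shape[0],:a.shape[1]]=a;im[360:,:534]=b
cv2.imwrite("pics/m3.png",im);print(a.shape)
goto([.608,-.322,.029],80.4)
E
```

```text
(345, 782, 3)
pos [ 0.6081 -0.3371  0.1985] yaw 80.42 t 10.03 J6 -28.6 -> [ 0.0492 -0.0085  0.565 ] [-0.0007 -0.0006  0.0003]
```

View pics/m3.png

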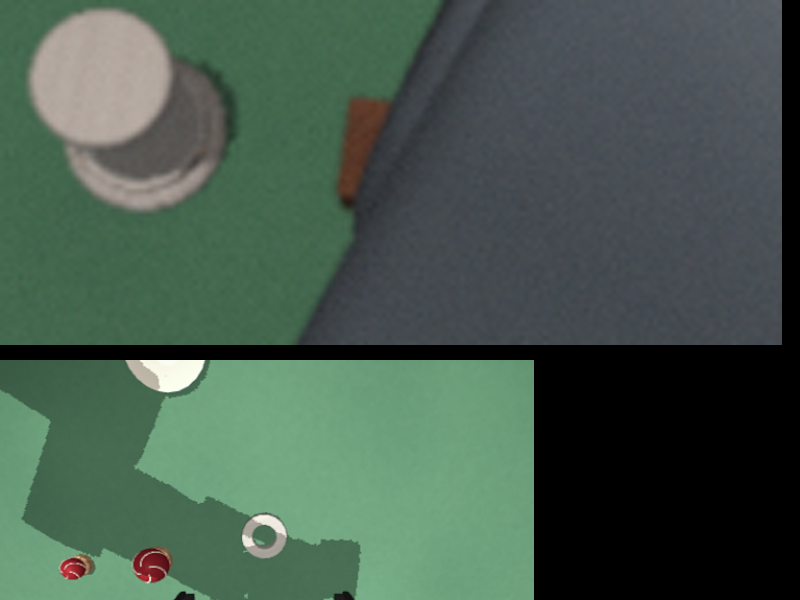

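```bash
python3 - <<'E'
from h import *
import pickle
w=pickle.load(open("w6.pkl","rb"));c=pickle.load(open("t3.pkl","rb"))
p=p2w(w,254,167.7,.018);print("ring",p)
g=lambda u,v,z:p2w(c,165+u/4.6,165+v/4.6,z)
a,b=g(350,99,.044),g(340,194,.044);print(a,b,np.linalg.norm(a-b),np.degrees(np.arctan2(*(a-b)[[1,0]])))
print("cap",g(101,78,.13))
u0=pickle.load(open("t2.pkl","rb"))
d=(a+b)/2;print("ped centre",d[:2]-.028*np.array([.167,.986]))
goto([p[0],p[1],.029],80.4)
E
```

```text
ring [ 0.61138534 -0.3201976   0.018     ]
[0.59590514 0.03618657 0.044     ] [0.54408561 0.04295542 0.044     ] 0.05225974942118304 -7.442038718738478
cap [0.59048698 0.15315158 0.13      ]
ped centre [0.56531937 0.011963  ]
pos [ 0.6081 -0.3371  0.1985] yaw 80.42 t 10.03 J6 -28.6 -> [0.057  0.0016 0.565 ] [-0.0007 -0.0006  0.0003]
```

>>> step_arm:
  steps:
    - [0.057,0.002,0.13,0,0,0,-1]
    - [0.057,0.002,0.26,0,0,0,-1]
    - [0.057,0.002,0.39,0,0,0,-1]
    - [0.057,0.002,0.5,0,0,0,-1]
    - [0.057,0.002,0.55,0,0,0,-1]
    - [0.057,0.002,0.565,0,0,0,-1]
    - [0.057,0.002,0.565,0,0,0,-1]
    - [0.057,0.002,0.565,0,0,0,-1]

```text
time_s: 10.7
position: [0.613, -0.3229, 0.0307]
tcp_rot: [[0.168, 0.986, 0.003], [0.986, -0.168, -0.002], [-0.002, 0.003, -1.0]]
force: [0.4, 0.4, 1.0]
opening: 1.002
grasp_force: 0.0
```

>>> step_arm:
  steps:
    - [0,0,0,0,0,0,1]
    - [0,0,0,0,0,0,1]
    - [0,0,0,0,0,0,1]
    - [0,0,0,0,0,0,1]
    - [0,0,0,0,0,0,1]
    - [0,0,0,0,0,0,1]
    - [0,0,0,0,0,0,1]

```text
time_s: 11.28
position: [0.6112, -0.3221, 0.0291]
tcp_rot: [[0.168, 0.986, -0.001], [0.986, -0.168, 0.0], [0.0, -0.001, -1.0]]
force: [-1.4, 0.4, 2.4]
opening: 0.587
grasp_force: 30.0
```

```bash
python3 - <<'E'
from h import *
import pickle
c=cam("scene");pickle.dump(c,open("s4.pkl","wb"));save(c,"s4",(215,160,345,260),6)
for p in [(.5687,.019,.044),(.592,.157,.01),(.5455,-.119,.014),(.591,.153,.01),(.544,-.122,.014)]: print((w2p(c,p)-[215,160])*6)
E
```

```text
[316.68097227 243.46074075]
[419.48859511 496.26235034]
[226.67773028 110.93495464]
[416.75553082 489.45183813]
[226.48384154 106.90797315]
```

View pics/s4.png

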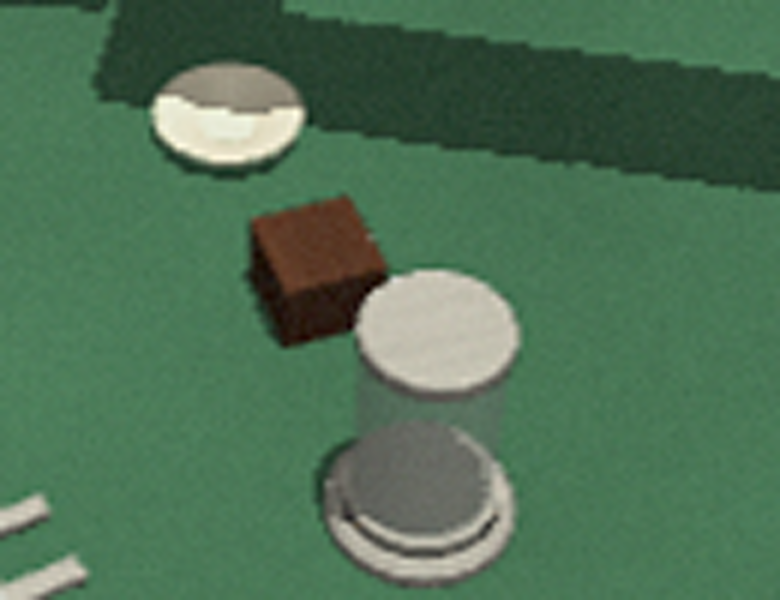

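In the scene crop, the pedestal top has corners at (250,220), (347,196), (386,266) and (292,294). The dish rim spans u 152–305 and v 63–165, and the cylinder base spans u 325–515 with its bottom at v≈575.

```bash
python3 - <<'E'
from h import *
import pickle
from scipy.optimize import least_squares
c=pickle.load(open("s4.pkl","rb"))
pix=lambda p:(w2p(c,p)-[215,160])*6
circ=lambda x,y,r,h:np.array([pix([x+r*np.cos(a),y+r*np.sin(a),h]) for a in np.linspace(0,2*np.pi,180)])
def ext(q):return np.array([q[:,0].min(),q[:,0].max(),q[:,1].min(),q[:,1].max()])
d=least_squares(lambda x:ext(circ(*x,.042,.014))-[152,305,63,165],[.545,-.12],diff_step=1e-3)
b=least_squares(lambda x:(ext(circ(*x,.045,.008))-[325,515,0,577])[[0,1,3]],[.59,.155],diff_step=1e-3)
k=least_squares(lambda x:ext(circ(*x,.035,.13))-[356,520,269,393],[.59,.155],diff_step=1e-3)
P=np.array([p2w(c,215+u/6,160+v/6,.044) for u,v in[(250,220),(347,196),(386,266),(292,294)]])[:,:2]
print(d.x,d.fun);print(b.x,b.fun);print("cap",k.x,k.fun)
print("ped",P.mean(0));
for i in range(4):
  e=P[(i+1)%4]-P[i];print(np.linalg.norm(e).round(4),np.degrees(np.arctan2(e[1],e[0])).round(1))
for x in(b.x,k.x):
  v=x-d.x;L=np.linalg.norm(v);n=v/L;r=P.mean(0)-(x+d.x)/2;print(L,np.degrees(np.arctan2(-v[0],v[1])),"along",r@n,"across",r@[n[1],-n[0]])
goto([.6115,-.322,.15],80.4)
E
```

```text
[ 0.54530921 -0.11717861] [ 1.0971037  -1.10027724  0.37869423 -0.26157843]
[0.59128834 0.15643637] [-0.86329304  0.86207236 -0.06595197]
cap [0.59322898 0.15930297] [ 0.05389399 -0.05450808  0.97714654 -0.86981529]
ped [0.56774522 0.01939155]
0.053 170.7
0.0527 80.8
0.0508 -6.6
0.0551 -96.9
0.27745132704960535 -9.539041718290688 along -0.0003257822524877892 across -0.0005065707347508157
0.28060358145121506 -9.832819005069874 along -0.0019063260879164997 across -0.0012161898773518666
pos [ 0.6112 -0.3221  0.0291] yaw 80.31 t 11.33 J6 -27.3 -> [ 0.0006  0.0005 -0.4028] [-0.0008 -0.0001 -0.0021]
```

>>> step_arm:
  steps:
    - [0,0,-0.1,0,0,0,1]
    - [0,0,-0.22,0,0,0,1]
    - [0.1,0,-0.35,0,0,0,1]
    - [0.23,0,-0.45,0,0,0,1]
    - [0.36,-0.03,-0.45,0,0,0,1]
    - [0.49,-0.03,-0.45,0,0,0,1]
    - [0.62,-0.03,-0.45,0,0,0,1]
    - [0.75,-0.03,-0.45,0,0,0,1]

```text
time_s: 12.0
position: [0.6398, -0.0992, 0.1639]
tcp_rot: [[0.169, 0.986, -0.0], [0.986, -0.169, 0.0], [0.0, -0.0, -1.0]]
force: [1.5, -0.1, -1.7]
opening: 0.593
grasp_force: 30.0
```

```bash
python3 - <<'E'
from h import *
goto([.568,.0165,.12],80.4)
E
```

```text
pos [ 0.6398 -0.0992  0.1639] yaw 80.26 t 12.0 J6 -9.0 -> [ 0.3395 -0.3011  0.1465] [-0.0001 -0.0003 -0.0031]
```

>>> step_arm:
  steps:
    - [0.1,-0.1,0.03,0,0,0,1]
    - [0.2,-0.2,0.07,0,0,0,1]
    - [0.28,-0.27,0.1,0,0,0,1]
    - [0.31,-0.29,0.12,0,0,0,1]
    - [0.31,-0.29,0.12,0,0,0,1]
    - [0.31,-0.29,0.12,0,0,0,1]
    - [0.31,-0.29,0.12,0,0,0,1]

```text
time_s: 12.58
position: [0.572, 0.0042, 0.1283]
tcp_rot: [[0.169, 0.986, 0.003], [0.986, -0.169, -0.001], [-0.0, 0.003, -1.0]]
force: [-0.3, -0.2, -1.6]
opening: 0.592
grasp_force: 30.0
```

```bash
python3 - <<'E'
from h import *
goto([.568,.0165,.078],80.4)
E
```

```text
pos [0.572  0.0042 0.1283] yaw 80.28 t 12.58 J6 -1.0 -> [ 0.0383 -0.0207  0.1675] [ 0.004   0.0005 -0.0027]
```

>>> step_arm:
  steps:
    - [0.038,-0.015,0,0,0,0,1]
    - [0.038,-0.015,0.06,0,0,0,1]
    - [0.038,-0.015,0.12,0,0,0,1]
    - [0.038,-0.015,0.15,0,0,0,1]
    - [0.038,-0.015,0.15,0,0,0,1]
    - [0.038,-0.015,0.15,0,0,0,1]

```text
time_s: 13.08
position: [0.5678, 0.017, 0.0827]
tcp_rot: [[0.169, 0.986, -0.0], [0.986, -0.169, 0.0], [0.0, -0.0, -1.0]]
force: [0.1, -0.1, -2.6]
opening: 0.589
grasp_force: 30.0
```

```bash
python3 - <<'E'
from h import *
goto([.568,.0165,.0735],80.4)
E
```

```text
pos [0.5678 0.017  0.0827] yaw 80.25 t 13.08 J6 0.2 -> [-0.0015  0.0008  0.0307] [-0.0004 -0.0001 -0.0033]
```

>>> step_arm:
  steps:
    - [0,0,0.01,0,0,0,1]
    - [0,0,0.02,0,0,0,1]
    - [0,0,0.028,0,0,0,1]
    - [0,0,0.031,0,0,0,1]
    - [0,0,0.031,0,0,0,1]

```text
time_s: 13.5
position: [0.5675, 0.0174, 0.0735]
tcp_rot: [[0.168, 0.986, -0.0], [0.986, -0.168, 0.0], [0.0, -0.0, -1.0]]
force: [-0.2, -0.3, -2.9]
opening: 0.594
grasp_force: 30.0
```

>>> step_arm:
  steps:
    - [0,0,0.002,0,0,0,1]
    - [0,0,0.004,0,0,0,1]
    - [0,0,0.004,0,0,0,1]

```text
time_s: 13.75
position: [0.5677, 0.0173, 0.0731]
tcp_rot: [[0.168, 0.986, 0.0], [0.986, -0.168, -0.0], [-0.0, 0.0, -1.0]]
force: [-1.9, 0.2, 2.8]
opening: 0.593
grasp_force: 30.0
```

>>> step_arm:
  steps:
    - [0,0,0,0,0,0,-1]
    - [0,0,0,0,0,0,-1]
    - [0,0,0,0,0,0,-1]
    - [0,0,0,0,0,0,-1]
    - [0,0,-0.1,0,0,0,-1]
    - [0,0,-0.2,0,0,0,-1]
    - [0,0,-0.33,0,0,0,-1]
    - [0,0,-0.4,0,0,0,-1]

```text
time_s: 14.42
position: [0.5691, 0.0172, 0.1957]
tcp_rot: [[0.168, 0.986, 0.005], [0.986, -0.168, -0.001], [0.0, 0.005, -1.0]]
force: [1.0, 0.1, 0.0]
opening: 0.991
grasp_force: 0.0
```

```bash
python3 - <<'E'
from h import *
goto([.477,-.332,.15],80.4)
E
```

```text
pos [0.5691 0.0172 0.1957] yaw 80.31 t 14.42 J6 0.2 -> [-1.1989 -0.1072  0.1516] [ 0.006  -0.0001 -0.0021]
```

>>> step_arm:
  steps:
    - [-1,-0.1,0,0,0,0,-1]
    - [-1,-0.1,0,0,0,0,-1]
    - [-1,-0.1,0,0,0,0,-1]
    - [-1,-0.1,0,0,0,0,-1]
    - [-1,-0.1,0,0,0,0,-1]
    - [-1,-0.1,0,0,0,0,-1]
    - [-1,-0.1,0,0,0,0,-1]
    - [-1,-0.1,0,0,0,0,-1]

```text
time_s: 15.08
position: [0.4866, -0.2798, 0.1926]
tcp_rot: [[0.173, 0.985, 0.002], [0.985, -0.173, -0.004], [-0.004, 0.002, -1.0]]
force: [0.3, -0.7, 1.0]
opening: 1.004
grasp_force: 0.0
```

>>> step_arm:
  steps:
    - [-0.22,-0.007,0,0,0,0,-1]
    - [-0.22,-0.007,0,0,0,0,-1]
    - [-0.22,-0.007,0,0,0,0,-1]
    - [-0.22,-0.007,0,0,0,0,-1]
    - [-0.22,-0.007,0,0,0,0,-1]

```text
time_s: 15.5
position: [0.474, -0.3368, 0.1919]
tcp_rot: [[0.168, 0.986, -0.001], [0.986, -0.168, 0.002], [0.002, -0.001, -1.0]]
force: [0.5, 0.2, 0.2]
opening: 0.999
grasp_force: 0.0
```

```bash
python3 - <<'E'
from h import *
import pickle
w=cam("wrist");pickle.dump(w,open("w7.pkl","wb"))
hsv=cv2.cvtColor(w["image"],cv2.COLOR_RGB2HSV)
m=(((hsv[...,0]<8)|(hsv[...,0]>170))&(hsv[...,1]>140)).astype(np.uint8)
m=cv2.morphologyEx(m,cv2.MORPH_CLOSE,np.ones((5,5)))
n,l,st,ce=cv2.connectedComponentsWithStats(m)
for i in range(1,n):
  if st[i,4]>60: print(st[i],ce[i],[np.round(p2w(w,st[i,0]+st[i,2]/2-.5,st[i,1]+st[i,3]/2-.5,z),4) for z in(.026,.020)])
c=cam("scene");pickle.dump(c,open("s5.pkl","wb"))
a=cv2.resize(c["image"][180:230,240:300,::-1],None,fx=8,fy=8,interpolation=cv2.INTER_CUBIC)
b=cv2.resize(w["image"][60:,:,::-1],None,fx=.8,fy=.8)[:200]
im=np.zeros((600,480,3),np.uint8);im[:400]=a;im[400:600,:410]=b
cv2.imwrite("pics/m5.png",im)
goto([.477,-.332,.046],80.4)
E
```

```text
[238 163  34  34 848] [254.78419811 179.69221698] [array([ 0.4761, -0.331 ,  0.026 ]), array([ 0.4759, -0.3324,  0.02  ])]
[163 174  22  21 332] [174.06325301 183.54819277] [array([ 0.3824, -0.3204,  0.026 ]), array([ 0.3804, -0.3216,  0.02  ])]
pos [ 0.4744 -0.3362  0.1921] yaw 80.39 t 15.6 J6 -36.7 -> [0.0147 0.0069 0.4871] [-0.0013 -0.0015 -0.0001]
```

View pics/m5.png

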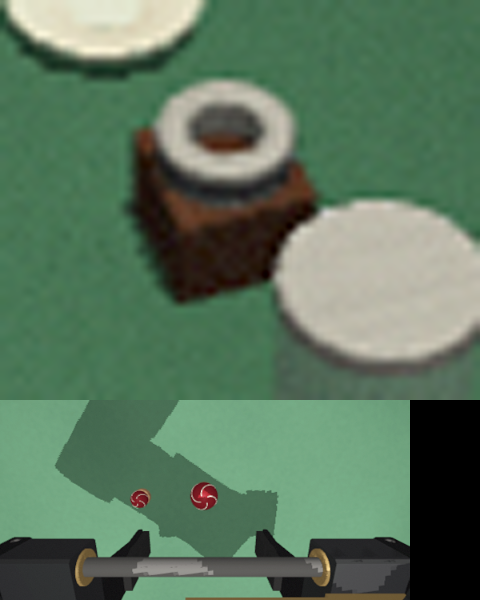

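The ring's top face spans u 157–296 and v 81–181 in the scene crop, sitting flat on the pedestal.

```bash
python3 - <<'E'
from h import *
import pickle
c=pickle.load(open("s5.pkl","rb"))
g=lambda u,v,z:p2w(c,240+u/8,180+v/8,z)
print("ring",g(226.5,130.5,.062),g(157,131,.062),g(296,131,.062))
q=[(136,133),(318,195),(190,228)]
print([np.round(g(u,v,.044),4) for u,v in q],"centre from diag",(g(*q[0],.044)+g(*q[1],.044))/2)
hold=np.array([(250,220),(386,266),(292,294),(347,196)])/6+[215,160];print((hold-[240,180])*8)
goto([.476,-.3315,.044],80.4)
E
```

```text
ring [0.56766585 0.01932694 0.062     ] [0.59055205 0.0072084  0.062     ] [0.54502983 0.0319083  0.062     ]
[array([ 0.5891, -0.0112,  0.044 ]), array([0.5452, 0.0497, 0.044 ]), array([0.5955, 0.0415, 0.044 ])] centre from diag [0.56719398 0.01925162 0.044     ]
[[133.33333333 133.33333333]
 [314.66666667 194.66666667]
 [189.33333333 232.        ]
 [262.66666667 101.33333333]]
pos [ 0.4744 -0.3362  0.1921] yaw 80.39 t 15.6 J6 -36.7 -> [0.0157 0.0033 0.4938] [-0.0013 -0.0015 -0.0001]
```

>>> step_arm:
  steps:
    - [0.016,0.003,0.13,0,0,0,-1]
    - [0.016,0.003,0.25,0,0,0,-1]
    - [0.016,0.003,0.37,0,0,0,-1]
    - [0.016,0.003,0.45,0,0,0,-1]
    - [0.016,0.003,0.48,0,0,0,-1]
    - [0.016,0.003,0.49,0,0,0,-1]
    - [0.016,0.003,0.493,0,0,0,-1]
    - [0.016,0.003,0.493,0,0,0,-1]

```text
time_s: 16.27
position: [0.477, -0.3338, 0.0457]
tcp_rot: [[0.168, 0.986, 0.002], [0.986, -0.168, -0.002], [-0.001, 0.002, -1.0]]
force: [-0.0, 0.1, 0.9]
opening: 0.996
grasp_force: 0.0
```

```bash
python3 - <<'E'
from h import *
goto([.476,-.3315,.044],80.4)
E
```

```text
pos [ 0.477  -0.3338  0.0457] yaw 80.35 t 16.27 J6 -36.3 -> [ 0.0069 -0.0045  0.0058] [ 0.0026  0.0018 -0.0012]
```

>>> step_arm:
  steps:
    - [0.005,-0.003,0.004,0,0,0,-1]
    - [0.005,-0.003,0.004,0,0,0,0]
    - [0.005,-0.003,0.004,0,0,0,1]
    - [0.005,-0.003,0.004,0,0,0,1]
    - [0.005,-0.003,0.004,0,0,0,1]
    - [0.005,-0.003,0.004,0,0,0,1]
    - [0.005,-0.003,0.004,0,0,0,1]
    - [0.005,-0.003,0.004,0,0,0,1]

```text
time_s: 16.93
position: [0.4753, -0.3318, 0.0433]
tcp_rot: [[0.168, 0.986, -0.0], [0.986, -0.168, 0.0], [0.0, -0.0, -1.0]]
force: [0.0, 0.5, -0.6]
opening: 0.556
grasp_force: 0.0
```

>>> step_arm:
  steps:
    - [0,0,0,0,0,0,1]
    - [0,0,-0.03,0,0,0,1]
    - [0,0,-0.1,0,0,0,1]
    - [0,0,-0.2,0,0,0,1]
    - [0,0,-0.3,0,0,0,1]
    - [0,0,-0.4,0,0,0,1]
    - [0,0,-0.45,0,0,0,1]
    - [0,0,-0.45,0,0,0,1]

```text
time_s: 17.6
position: [0.477, -0.3334, 0.1827]
tcp_rot: [[0.168, 0.986, 0.006], [0.986, -0.168, -0.006], [-0.005, 0.007, -1.0]]
force: [1.0, -0.7, -1.3]
opening: 0.442
grasp_force: 30.0
```

```bash
python3 - <<'E'
from h import *
import pickle
from scipy.optimize import least_squares
w=cam("wrist");pickle.dump(w,open("w8.pkl","wb"))
hsv=cv2.cvtColor(w["image"],cv2.COLOR_RGB2HSV)
m=(((hsv[...,0]<8)|(hsv[...,0]>170))&(hsv[...,1]>140)).astype(np.uint8)
m=cv2.morphologyEx(m,cv2.MORPH_CLOSE,np.ones((5,5)))
n,l,st,ce=cv2.connectedComponentsWithStats(m)
for i in range(1,n):
  if st[i,4]>40: print(st[i],ce[i])
s=read_state();print(s["opening"],s["grasp_force"],s["position"])
T=w["T_tool_cam"]
for z in(-.005,0,.005,.01,.015,.018,.02,.025,.03):
  q=np.linalg.inv(T)@[0,0,z,1]; print(z,(w["f"]*q[:2]/q[2]+[w["cx"],w["cy"]]).round(1),"rad px",(.02/q[2]*w["f"]).round(1))
save(w,"w8",(150,180,370,330),3)
E
```

```text
[157 178  23  21 351] [168.37606838 187.98860399]
[ 222  212   63   44 2247] [253.26257232 236.18691589]
0.44072405081355986 29.999898076057434 [ 0.47602548 -0.33247646  0.18042022]
-0.005 [254.2 262.5] rad px 36.2
0 [254.1 257.9] rad px 35.0
0.005 [254.1 253.5] rad px 34.0
0.01 [254.1 249.4] rad px 33.0
0.015 [254.  245.5] rad px 32.0
0.018 [254.  243.3] rad px 31.5
0.02 [254.  241.8] rad px 31.1
0.025 [253.9 238.4] rad px 30.3
0.03 [253.9 235.1] rad px 29.5
```

View pics/w8.png

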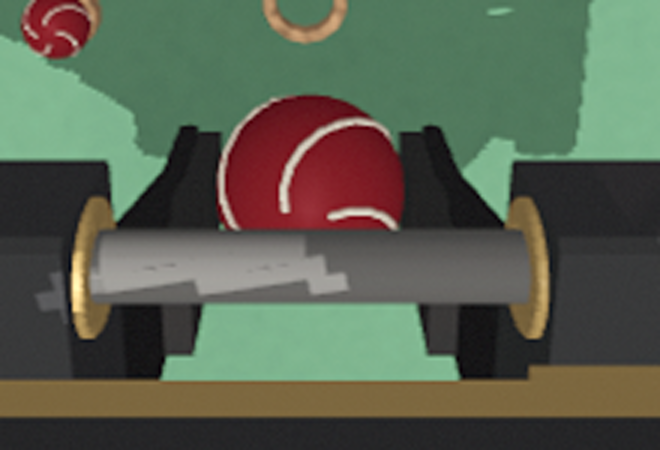

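The marble is held about 18 mm ahead of the TCP and centred between the pads.

>>> step_arm:
  steps:
    - [0.13,0,0,0,0,0,1]
    - [0.26,0.01,0,0,0,0,1]
    - [0.39,0.02,0,0,0,0,1]
    - [0.52,0.03,0,0,0,0,1]
    - [0.65,0.04,0,0,0,0,1]
    - [0.78,0.06,0,0,0,0,1]
    - [0.91,0.08,0,0,0,0,1]
    - [1,0.1,0,0,0,0,1]

```text
time_s: 18.32
position: [0.5539, -0.0375, 0.1762]
tcp_rot: [[0.167, 0.986, -0.005], [0.986, -0.167, 0.002], [0.001, -0.005, -1.0]]
force: [0.0, -0.9, -0.8]
opening: 0.441
grasp_force: 30.0
```

>>> step_arm:
  steps:
    - [0.1,0,0,0,0,0,1]
    - [0.15,0,0,0,0,0,1]
    - [0.15,0,0,0,0,0,1]
    - [0.15,0,0,0,0,0,1]
    - [0.15,0,0,0,0,0,1]

```text
time_s: 18.73
position: [0.5621, 0.0027, 0.1771]
tcp_rot: [[0.168, 0.986, -0.003], [0.986, -0.168, -0.0], [-0.0, -0.002, -1.0]]
force: [0.0, -0.4, -0.7]
opening: 0.443
grasp_force: 30.0
```

```bash
python3 - <<'E'
from h import *
goto([.5677,.0193,.105],80.4)
E
```

```text
pos [0.5621 0.0027 0.1771] yaw 80.3 t 18.73 J6 -1.4 -> [0.0578 0.0095 0.2403] [-0.0032  0.0006 -0.0022]
```

>>> step_arm:
  steps:
    - [0.05,0.007,0.03,0,0,0,1]
    - [0.055,0.008,0.1,0,0,0,1]
    - [0.055,0.008,0.18,0,0,0,1]
    - [0.055,0.008,0.22,0,0,0,1]
    - [0.055,0.008,0.23,0,0,0,1]
    - [0.055,0.008,0.23,0,0,0,1]
    - [0.055,0.008,0.23,0,0,0,1]

```text
time_s: 19.32
position: [0.5685, 0.018, 0.1095]
tcp_rot: [[0.17, 0.985, 0.0], [0.985, -0.17, -0.0], [-0.0, 0.0, -1.0]]
force: [0.8, -0.3, -0.8]
opening: 0.442
grasp_force: 30.0
```

```bash
python3 - <<'E'
from h import *
goto([.5677,.0193,.0943],80.4)
E
```

```text
pos [0.5685 0.018  0.1095] yaw 80.22 t 19.32 J6 0.4 -> [ 0.0038 -0.0033  0.0507] [ 0.0006  0.0001 -0.0041]
```

>>> step_arm:
  steps:
    - [0.004,-0.003,0.015,0,0,0,1]
    - [0.004,-0.003,0.03,0,0,0,1]
    - [0.004,-0.003,0.042,0,0,0,1]
    - [0.004,-0.003,0.048,0,0,0,1]
    - [0.004,-0.003,0.048,0,0,0,1]
    - [0.004,-0.003,0.048,0,0,0,1]

```text
time_s: 19.82
position: [0.5679, 0.02, 0.0961]
tcp_rot: [[0.168, 0.986, 0.001], [0.986, -0.168, -0.001], [-0.001, 0.001, -1.0]]
force: [-1.8, -1.8, 7.4]
opening: 0.444
grasp_force: 30.0
```

>>> step_arm:
  steps:
    - [-0.003,-0.002,-0.004,0,0,0,1]
    - [-0.005,-0.004,-0.004,0,0,0,1]
    - [-0.005,-0.004,0,0,0,0,1]
    - [-0.005,-0.004,0,0,0,0,1]

```text
time_s: 20.15
position: [0.5665, 0.0188, 0.0955]
tcp_rot: [[0.168, 0.986, 0.001], [0.986, -0.168, -0.001], [-0.0, 0.001, -1.0]]
force: [0.1, -1.6, 5.8]
opening: 0.443
grasp_force: 30.0
```

>>> step_arm:
  steps:
    - [-0.004,0,-0.003,0,0,0,1]
    - [-0.006,0,-0.003,0,0,0,1]
    - [-0.006,0,0.002,0,0,0,1]
    - [-0.006,0,0.002,0,0,0,1]
    - [-0.006,0,0.002,0,0,0,1]

```text
time_s: 20.57
position: [0.5668, 0.0171, 0.0945]
tcp_rot: [[0.168, 0.986, 0.002], [0.986, -0.168, -0.0], [-0.0, 0.002, -1.0]]
force: [1.2, -0.2, 3.0]
opening: 0.441
grasp_force: 30.0
```

>>> step_arm:
  steps:
    - [0,0.001,0.002,0,0,0,1]
    - [0,0.001,0.003,0,0,0,1]
    - [0,0.001,0.003,0,0,0,1]

```text
time_s: 20.82
position: [0.567, 0.0171, 0.0942]
tcp_rot: [[0.168, 0.986, 0.002], [0.986, -0.168, -0.001], [-0.0, 0.002, -1.0]]
force: [-0.9, -0.4, 7.3]
opening: 0.444
grasp_force: 30.0
```

>>> step_arm:
  steps:
    - [0,0,0,0,0,0,0.05]
    - [0,0,0,0,0,0,0]
    - [0,0,0,0,0,0,-0.2]
    - [0,0,0,0,0,0,-0.5]
    - [0,0,0,0,0,0,-0.5]
    - [0,0,-0.02,0,0,0,-0.5]
    - [0,0,-0.1,0,0,0,-0.5]
    - [0,0,-0.2,0,0,0,-0.5]

```text
time_s: 21.48
position: [0.5638, 0.0176, 0.1519]
tcp_rot: [[0.169, 0.986, -0.007], [0.986, -0.169, 0.001], [-0.0, -0.007, -1.0]]
force: [0.1, 0.2, 0.1]
opening: 0.74
grasp_force: 0.0
```

>>> step_arm:
  steps:
    - [0,0,-0.1,0,0,0,-0.5]
    - [0,0,-0.2,0,0,0,-0.5]
    - [-0.1,-0.05,-0.2,0,0,0,-0.5]
    - [-0.25,-0.12,-0.2,0,0,0,-0.5]
    - [-0.4,-0.2,-0.2,0,0,0,-0.5]
    - [-0.53,-0.25,-0.2,0,0,0,-0.5]
    - [-0.66,-0.3,-0.2,0,0,0,-0.5]
    - [-0.79,-0.35,-0.2,0,0,0,-0.5]

```text
time_s: 22.15
position: [0.4301, -0.1844, 0.2137]
tcp_rot: [[0.168, 0.986, -0.0], [0.986, -0.168, 0.0], [0.0, -0.0, -1.0]]
force: [0.9, -1.0, -1.1]
opening: 0.751
grasp_force: 0.0
```

```bash
cat >> h.py <<'E'
def red(c,z,amin=40):
    hsv=cv2.cvtColor(c["image"],cv2.COLOR_RGB2HSV)
    m=(((hsv[...,0]<8)|(hsv[...,0]>170))&(hsv[...,1]>140)&(hsv[...,2]>70)).astype(np.uint8)
    m=cv2.morphologyEx(m,cv2.MORPH_CLOSE,np.ones((5,5)))
    n,l,st,ce=cv2.connectedComponentsWithStats(m)
    for i in range(1,n):
        if st[i,4]>amin: print(st[i],[np.round(p2w(c,st[i,0]+st[i,2]/2-.5,st[i,1]+st[i,3]/2-.5,h),4) for h in z])
E
python3 - <<'E'
from h import *
c=cam("scene");red(c,(.076,.02))
goto([.3805,-.3215,.16],80.4)
E
```

```text
[262 186  12  11  93] [array([0.566 , 0.0108, 0.076 ]), array([ 0.5356, -0.0383,  0.02  ])]
pos [ 0.4274 -0.191   0.2137] yaw 80.07 t 22.2 J6 -27.5 -> [-0.4544 -0.0785  0.1813] [-0.0023  0.0061 -0.0073]
```

>>> step_arm:
  steps:
    - [-0.12,-0.03,0.04,0,0,0,-0.5]
    - [-0.25,-0.05,0.1,0,0,0,-0.5]
    - [-0.38,-0.08,0.15,0,0,0,-0.5]
    - [-0.42,-0.08,0.17,0,0,0,-0.5]
    - [-0.42,-0.08,0.17,0,0,0,-0.5]
    - [-0.42,-0.08,0.17,0,0,0,-0.5]
    - [-0.42,-0.08,0.17,0,0,0,-0.5]

```text
time_s: 22.78
position: [0.3869, -0.3023, 0.1626]
tcp_rot: [[0.168, 0.986, -0.0], [0.986, -0.168, 0.001], [0.001, -0.001, -1.0]]
force: [-0.7, -0.2, 0.3]
opening: 0.753
grasp_force: 0.0
```

```bash
sed -i 's/&(hsv\[...,2\]>70)//' h.py; python3 - <<'E'
from h import *
c=cam("scene");red(c,(.076,))
w=cam("wrist");red(w,(.02,))
goto([.3805,-.3215,.04],80.4)
E
```

```text
[262 186  12  13 117] [array([0.5681, 0.0145, 0.076 ])]
[240 197  22  22 370] [array([ 0.3805, -0.3214,  0.02  ])]
pos [ 0.3873 -0.3021  0.1629] yaw 80.42 t 22.88 J6 -41.5 -> [-0.0677 -0.0117  0.4097] [ 0.0002 -0.0003  0.0005]
```

>>> step_arm:
  steps:
    - [-0.068,-0.012,0.1,0,0,0,-0.5]
    - [-0.068,-0.012,0.2,0,0,0,-0.5]
    - [-0.068,-0.012,0.3,0,0,0,-0.5]
    - [-0.068,-0.012,0.37,0,0,0,-0.5]
    - [-0.068,-0.012,0.4,0,0,0,-0.5]
    - [-0.068,-0.012,0.406,0,0,0,-0.5]
    - [-0.068,-0.012,0.406,0,0,0,-0.5]
    - [-0.068,-0.012,0.406,0,0,0,-0.5]

```text
time_s: 23.55
position: [0.3806, -0.3234, 0.0417]
tcp_rot: [[0.167, 0.986, 0.001], [0.986, -0.167, -0.002], [-0.001, 0.002, -1.0]]
force: [-0.5, 1.0, -0.6]
opening: 0.748
grasp_force: 0.0
```

```bash
python3 - <<'E'
from h import *
goto([.3805,-.3215,.0405],80.4)
E
```

```text
pos [ 0.3806 -0.3234  0.0417] yaw 80.36 t 23.55 J6 -43.6 -> [ 0.0062 -0.0015  0.004 ] [ 0.002   0.0019 -0.0008]
```

>>> step_arm:
  steps:
    - [0.005,-0.001,0.003,0,0,0,1]
    - [0.005,-0.001,0.003,0,0,0,1]
    - [0.005,-0.001,0.003,0,0,0,1]
    - [0.005,-0.001,0.003,0,0,0,1]
    - [0.005,-0.001,0.003,0,0,0,1]
    - [0.005,-0.001,0.003,0,0,0,1]
    - [0.005,-0.001,0.003,0,0,0,1]
    - [0.005,-0.001,0.003,0,0,0,1]

```text
time_s: 24.22
position: [0.3805, -0.3223, 0.0399]
tcp_rot: [[0.169, 0.986, 0.002], [0.986, -0.169, -0.001], [-0.001, 0.002, -1.0]]
force: [2.4, 0.9, 2.7]
opening: 0.275
grasp_force: 30.0
```

>>> step_arm:
  steps:
    - [0,0,0,0,0,0,1]
    - [0,0,0,0,0,0,1]
    - [0,0,0,0,0,0,1]

```text
time_s: 24.47
position: [0.3804, -0.3223, 0.0399]
tcp_rot: [[0.169, 0.986, 0.001], [0.986, -0.169, -0.001], [-0.001, 0.002, -1.0]]
force: [3.9, 1.2, 2.1]
opening: 0.277
grasp_force: 30.0
```

>>> step_arm:
  steps:
    - [0,0,-0.03,0,0,0,1]
    - [0,0,-0.12,0,0,0,1]
    - [0,0,-0.22,0,0,0,1]
    - [0,0,-0.33,0,0,0,1]
    - [0.1,0.08,-0.35,0,0,0,1]
    - [0.2,0.16,-0.35,0,0,0,1]
    - [0.3,0.24,-0.35,0,0,0,1]
    - [0.4,0.32,-0.35,0,0,0,1]

```text
time_s: 25.13
position: [0.4943, -0.2182, 0.1453]
tcp_rot: [[0.169, 0.986, -0.002], [0.986, -0.169, 0.001], [0.0, -0.002, -1.0]]
force: [0.3, -1.4, -0.2]
opening: 0.274
grasp_force: 30.0
```

>>> step_arm:
  steps:
    - [0.1,0.04,0,0,0,0,1]
    - [0.2,0.08,0,0,0,0,1]
    - [0.3,0.1,0,0,0,0,1]
    - [0.3,0.1,0,0,0,0,1]
    - [0.3,0.1,0,0,0,0,1]
    - [0.3,0.1,0,0,0,0,1]

```text
time_s: 25.63
position: [0.5383, -0.1359, 0.1446]
tcp_rot: [[0.168, 0.986, -0.002], [0.986, -0.168, 0.0], [-0.0, -0.002, -1.0]]
force: [-0.1, -0.3, -0.2]
opening: 0.279
grasp_force: 30.0
```

```bash
python3 - <<'E'
from h import *
goto([.5455,-.1185,.05],80.4)
E
```

```text
pos [ 0.5383 -0.1359  0.1446] yaw 80.35 t 25.63 J6 -16.0 -> [0.0612 0.0144 0.3153] [-0.0024  0.0004 -0.001 ]
```

>>> step_arm:
  steps:
    - [0.06,0.012,0.05,0,0,0,1]
    - [0.06,0.012,0.15,0,0,0,1]
    - [0.06,0.012,0.24,0,0,0,1]
    - [0.06,0.012,0.29,0,0,0,1]
    - [0.06,0.012,0.31,0,0,0,1]
    - [0.06,0.012,0.31,0,0,0,1]
    - [0.06,0.012,0.31,0,0,0,1]

```text
time_s: 26.22
position: [0.5458, -0.1199, 0.052]
tcp_rot: [[0.17, 0.985, -0.0], [0.985, -0.17, -0.0], [-0.0, 0.0, -1.0]]
force: [0.2, -0.8, -0.3]
opening: 0.277
grasp_force: 30.0
```

```bash
python3 - <<'E'
from h import *
goto([.5455,-.1185,.0375],80.4)
E
```

```text
pos [ 0.5458 -0.1199  0.052 ] yaw 80.22 t 26.22 J6 -14.0 -> [ 0.0045 -0.0017  0.0482] [ 0.      0.0002 -0.004 ]
```

>>> step_arm:
  steps:
    - [0.003,-0.002,0.015,0,0,0,1]
    - [0.003,-0.002,0.03,0,0,0,1]
    - [0.003,-0.002,0.042,0,0,0,1]
    - [0.003,-0.002,0.046,0,0,0,1]
    - [0.003,-0.002,0.046,0,0,0,1]
    - [0.003,-0.002,0.046,0,0,0,1]

```text
time_s: 26.72
position: [0.5455, -0.1177, 0.0379]
tcp_rot: [[0.168, 0.986, 0.0], [0.986, -0.168, -0.0], [-0.0, 0.0, -1.0]]
force: [0.2, 0.4, -0.1]
opening: 0.281
grasp_force: 30.0
```

>>> step_arm:
  steps:
    - [0,0,0.002,0,0,0,1]
    - [0,0,0.004,0,0,0,1]
    - [0,0,0.004,0,0,0,1]

```text
time_s: 26.97
position: [0.5456, -0.1178, 0.0368]
tcp_rot: [[0.168, 0.986, 0.0], [0.986, -0.168, -0.0], [-0.0, 0.0, -1.0]]
force: [-0.6, 0.7, 1.0]
opening: 0.281
grasp_force: 30.0
```

>>> step_arm:
  steps:
    - [0,0,0.001,0,0,0,1]
    - [0,0,0.0015,0,0,0,1]
    - [0,0,0.0015,0,0,0,1]

```text
time_s: 27.22
position: [0.5456, -0.1178, 0.0366]
tcp_rot: [[0.168, 0.986, 0.0], [0.986, -0.168, -0.0], [-0.0, 0.001, -1.0]]
force: [-0.0, -0.0, 4.8]
opening: 0.282
grasp_force: 30.0
```

>>> step_arm:
  steps:
    - [0,0,0,0,0,0,0.4]
    - [0,0,0,0,0,0,0.35]
    - [0,0,0,0,0,0,0.3]
    - [0,0,-0.005,0,0,0,0.25]
    - [0,0,-0.01,0,0,0,0.2]
    - [0,0,-0.02,0,0,0,0.1]
    - [0,0,-0.06,0,0,0,0]
    - [0,0,-0.15,0,0,0,0]

```text
time_s: 27.88
position: [0.5434, -0.117, 0.0797]
tcp_rot: [[0.169, 0.986, -0.006], [0.986, -0.168, 0.003], [0.002, -0.006, -1.0]]
force: [0.2, -0.1, -0.1]
opening: 0.474
grasp_force: 0.0
```

>>> step_arm:
  steps:
    - [0,0,-0.13,0,0,0,-0.4]
    - [0,0,-0.26,0,0,0,-0.4]
    - [0,0,-0.39,0,0,0,-0.4]
    - [0,0,-0.5,0,0,0,-0.4]
    - [0,0,-0.5,0,0,0,-0.4]

```text
time_s: 28.3
position: [0.5494, -0.1192, 0.2395]
tcp_rot: [[0.168, 0.986, 0.015], [0.986, -0.168, -0.006], [-0.004, 0.015, -1.0]]
force: [0.1, -0.8, -0.0]
opening: 0.687
grasp_force: 0.0
```

```bash
python3 - <<'E'
from h import *
w=cam("wrist");red(w,(.017,.076))
goto([.47,.23,.25],102)
goto([.52,.05,.25],102)
E
```

```text
[ 227   30   38   43 1233] [array([0.5687, 0.0298, 0.017 ]), array([0.5672, 0.0182, 0.076 ])]
[239 164  18  17 217] [array([ 0.5452, -0.1167,  0.017 ]), array([ 0.5477, -0.1042,  0.076 ])]
pos [ 0.5478 -0.1187  0.2364] yaw 80.32 t 28.35 J6 -14.0 -> [ 1.1019 -0.4506 -0.0528] [ 0.0125  0.0058 -0.4818]
pos [ 0.5478 -0.1187  0.2364] yaw 80.32 t 28.35 J6 -14.0 -> [ 0.5385 -0.1854 -0.0486] [ 0.0125  0.0058 -0.4818]
```

>>> step_arm:
  steps:
    - [0.9,-0.5,-0.05,0,0,-0.72,-1]
    - [0.9,-0.5,-0.05,0,0,-0.72,-1]
    - [0.9,-0.5,-0.05,0,0,-0.72,-1]
    - [0.9,-0.5,-0.05,0,0,-0.72,-1]
    - [0.9,-0.5,-0.05,0,0,-0.72,-1]
    - [0.9,-0.5,-0.05,0,0,-0.72,-1]
    - [0.9,-0.5,-0.05,0,0,-0.72,-1]
    - [0.9,-0.5,-0.05,0,0,-0.72,-1]

```text
time_s: 29.02
position: [0.4393, 0.1771, 0.2456]
tcp_rot: [[-0.389, 0.921, -0.004], [0.921, 0.389, 0.001], [0.003, -0.003, -1.0]]
force: [-0.6, -0.1, 0.3]
opening: 0.996
grasp_force: 0.0
```

```bash
python3 - <<'E'
from h import *
goto([.375,.33,.14],113.4)
E
```

```text
pos [0.4393 0.1771 0.2456] yaw 112.87 t 29.02 J6 -14.6 -> [0.5521 0.0017 0.3534] [-0.0042 -0.0033 -0.0117]
```

>>> step_arm:
  steps:
    - [0.13,0,0.08,0,0,-0.01,-1]
    - [0.26,0,0.16,0,0,-0.01,-1]
    - [0.38,0,0.23,0,0,-0.01,-1]
    - [0.48,0,0.3,0,0,-0.01,-1]
    - [0.52,0,0.33,0,0,-0.01,-1]
    - [0.52,0,0.33,0,0,-0.01,-1]
    - [0.52,0,0.33,0,0,-0.01,-1]
    - [0.52,0,0.33,0,0,-0.01,-1]

```text
time_s: 29.68
position: [0.383, 0.317, 0.1473]
tcp_rot: [[-0.393, 0.919, -0.0], [0.919, 0.393, -0.0], [-0.0, -0.0, -1.0]]
force: [0.5, 1.0, 0.1]
opening: 1.002
grasp_force: 0.0
```

```bash
python3 - <<'E'
from h import *
w=cam("wrist")
hsv=cv2.cvtColor(w["image"],cv2.COLOR_RGB2HSV)
m=((hsv[...,1]<50)&(hsv[...,2]>150)).astype(np.uint8);m[235:]=0
n,l,st,ce=cv2.connectedComponentsWithStats(m)
P=[]
for i in range(1,n):
    if 20<st[i,4]<600: P.append(np.r_[p2w(w,*ce[i],.008)[:2],st[i,4]]);
P=np.array(P);print(P.round(4))
r=cv2.minAreaRect((P[:,:2]*1000).astype(np.float32));print(r)
goto([.375,.33,.0275],113.4)
E
```

```text
[[  0.3512   0.3706 103.    ]
 [  0.3644   0.3654  89.    ]
 [  0.359    0.3522  90.    ]
 [  0.3725   0.3469  92.    ]
 [  0.3671   0.3342  80.    ]
 [  0.3805   0.3289  79.    ]
 [  0.3753   0.316   69.    ]
 [  0.3887   0.3105  70.    ]
 [  0.3838   0.2972  70.    ]
 [  0.3967   0.2923  61.    ]]
((373.8484191894531, 331.3948974609375), (10.282489776611328, 90.02424621582031), 23.824209213256836)
pos [0.3835 0.3169 0.1477] yaw 113.1 t 29.73 J6 3.6 -> [ 0.0515 -0.0093  0.4006] [ 0.001   0.0003 -0.0066]
```

```bash
python3 - <<'E'
from h import *
goto([.3739,.3314,.027],113.8)
E
```

```text
pos [0.3835 0.3169 0.1477] yaw 113.1 t 29.73 J6 3.6 -> [ 0.0572 -0.0108  0.4023] [ 0.001   0.0003 -0.0155]
```

>>> step_arm:
  steps:
    - [0.057,-0.011,0.1,0,0,-0.0155,-1]
    - [0.057,-0.011,0.2,0,0,-0.0155,-1]
    - [0.057,-0.011,0.3,0,0,-0.0155,-1]
    - [0.057,-0.011,0.36,0,0,-0.0155,-1]
    - [0.057,-0.011,0.385,0,0,-0.0155,-1]
    - [0.057,-0.011,0.385,0,0,-0.0155,-1]
    - [0.057,-0.011,0.385,0,0,-0.0155,-1]

```text
time_s: 30.32
position: [0.3742, 0.3316, 0.0324]
tcp_rot: [[-0.403, 0.915, 0.001], [0.915, 0.403, 0.001], [0.0, 0.001, -1.0]]
force: [0.4, -0.0, -0.5]
opening: 1.001
grasp_force: 0.0
```

```bash
python3 - <<'E'
from h import *
goto([.3739,.3314,.027],113.8)
E
```

```text
pos [0.3742 0.3316 0.0324] yaw 113.77 t 30.32 J6 5.0 -> [-0.0003 -0.0011  0.0181] [ 0.0015 -0.0001 -0.0007]
```

>>> step_arm:
  steps:
    - [0,0,0.01,0,0,0,-1]
    - [0,0,0.018,0,0,0,-1]
    - [0,0,0.018,0,0,0,1]
    - [0,0,0.018,0,0,0,1]
    - [0,0,0.018,0,0,0,1]
    - [0,0,0.018,0,0,0,1]
    - [0,0,0.018,0,0,0,1]
    - [0,0,0.018,0,0,0,1]

```text
time_s: 30.98
position: [0.3731, 0.332, 0.0264]
tcp_rot: [[-0.405, 0.915, 0.0], [0.915, 0.405, 0.0], [0.0, 0.0, -1.0]]
force: [-0.1, -0.6, -0.7]
opening: 0.631
grasp_force: 0.0
```

>>> step_arm:
  steps:
    - [0,0,0,0,0,0,1]
    - [0,0,0,0,0,0,1]
    - [0,0,0,0,0,0,1]
    - [0,0,0,0,0,0,1]
    - [0,0,0,0,0,0,1]
    - [0,0,0,0,0,0,1]
    - [0,0,0,0,0,0,1]
    - [0,0,0,0,0,0,1]

```text
time_s: 31.65
position: [0.3731, 0.332, 0.0263]
tcp_rot: [[-0.404, 0.915, 0.0], [0.915, 0.404, 0.0], [0.0, 0.0, -1.0]]
force: [-0.3, -0.1, 1.0]
opening: 0.247
grasp_force: 30.0
```

>>> step_arm:
  steps:
    - [0,0,-0.1,0,0,0,1]
    - [0,0,-0.2,0,0,0,1]
    - [0,0,-0.3,0,0,0,1]
    - [0,0,-0.35,0,0,0,1]
    - [0,0,-0.35,0,0,0,1]

```text
time_s: 32.07
position: [0.3749, 0.3331, 0.1344]
tcp_rot: [[-0.405, 0.914, 0.006], [0.914, 0.405, 0.004], [0.001, 0.007, -1.0]]
force: [0.4, -0.1, -0.4]
opening: 0.249
grasp_force: 30.0
```

```bash
python3 - <<'E'
from h import *
goto([.4393,.0405,.12],80.4)
E
```

```text
pos [0.3749 0.3331 0.1344] yaw 113.87 t 32.07 J6 5.0 -> [-0.9789 -0.1985  0.0461] [ 0.0086 -0.0035  0.7437]
```

>>> step_arm:
  steps:
    - [-0.13,-0.03,0,0,0,0.1,1]
    - [-0.26,-0.06,0,0,0,0.2,1]
    - [-0.39,-0.09,0,0,0,0.3,1]
    - [-0.52,-0.12,0,0,0,0.4,1]
    - [-0.65,-0.15,0,0,0,0.5,1]
    - [-0.78,-0.17,0,0,0,0.6,1]
    - [-0.9,-0.19,0,0,0,0.7,1]
    - [-0.97,-0.2,0,0,0,0.742,1]

```text
time_s: 32.73
position: [0.4365, 0.0383, 0.1304]
tcp_rot: [[0.172, 0.985, -0.0], [0.985, -0.172, -0.0], [-0.0, -0.0, -1.0]]
force: [-0.3, -0.5, -0.3]
opening: 0.242
grasp_force: 30.0
```

>>> step_arm:
  steps:
    - [0,0,0,0,0,0,1]
    - [0,0,0.05,0,0,0,1]
    - [0,0,0.12,0,0,0,1]
    - [0,0,0.15,0,0,0,1]
    - [0,0,0.15,0,0,0,1]
    - [0,0,0.15,0,0,0,1]

```text
time_s: 33.23
position: [0.4349, 0.0423, 0.0856]
tcp_rot: [[0.165, 0.986, -0.003], [0.986, -0.165, 0.001], [0.0, -0.003, -1.0]]
force: [-0.3, 0.5, 0.2]
opening: 0.253
grasp_force: 30.0
```

```bash
python3 - <<'E'
from h import *
goto([.4393,.0405,.045],80.4)
E
```

```text
pos [0.4349 0.0423 0.0856] yaw 80.52 t 33.23 J6 0.3 -> [-0.0033  0.0158  0.1354] [-0.0037 -0.0001  0.0027]
```

>>> step_arm:
  steps:
    - [0,0.012,0.05,0,0,0.003,1]
    - [0,0.012,0.1,0,0,0.003,1]
    - [0,0.012,0.14,0,0,0.003,1]
    - [0,0.012,0.165,0,0,0.003,1]
    - [0,0.012,0.165,0,0,0.003,1]
    - [0,0.012,0.165,0,0,0.003,1]

```text
time_s: 33.73
position: [0.4395, 0.0412, 0.0371]
tcp_rot: [[0.167, 0.986, -0.0], [0.986, -0.167, 0.0], [0.0, -0.0, -1.0]]
force: [0.7, -0.1, -0.1]
opening: 0.246
grasp_force: 30.0
```

```bash
python3 - <<'E'
from h import *
goto([.4393,.041,.0268],80.4)
E
```

```text
pos [0.4395 0.0412 0.0371] yaw 80.36 t 33.73 J6 0.4 -> [-0.0009 -0.0004  0.0342] [-0.     -0.     -0.0008]
```

Now to lower it, release, open a little and lift clear.

>>> step_arm:
  steps:
    - [0,0,0.012,0,0,0,1]
    - [0,0,0.024,0,0,0,1]
    - [0,0,0.035,0,0,0,1]
    - [0,0,0.036,0,0,0,1]
    - [0,0,0.036,0,0,0,1]
    - [0,0,0.036,0,0,0,1]

```text
time_s: 34.23
position: [0.4398, 0.0409, 0.0262]
tcp_rot: [[0.168, 0.986, 0.001], [0.986, -0.168, -0.0], [0.0, 0.001, -1.0]]
force: [-0.1, -0.2, 3.0]
opening: 0.246
grasp_force: 30.0
```

>>> step_arm:
  steps:
    - [0,0,0,0,0,0,0]
    - [0,0,0,0,0,0,0]
    - [0,0,0,0,0,0,0]
    - [0,0,0,0,0,0,0]
    - [0,0,-0.05,0,0,0,0]
    - [0,0,-0.15,0,0,0,0]
    - [0,0,-0.25,0,0,0,0]
    - [0,0,-0.35,0,0,0,0]

```text
time_s: 34.9
position: [0.4386, 0.041, 0.1317]
tcp_rot: [[0.168, 0.986, -0.002], [0.986, -0.168, 0.0], [-0.0, -0.002, -1.0]]
force: [-0.5, -0.7, -0.7]
opening: 0.499
grasp_force: 0.0
```

>>> step_arm:
  steps:
    - [0,0,0,0,0,-1,0]
    - [0,0,0,0,0,-1,0]
    - [0,0,0,0,0,-1,0]
    - [0,0,0,0,0,-1,0]
    - [0,0,0,0,0,-1,0]
    - [0,0,0,0,0,-1,0]
    - [0,0,0,0,0,-1,0]
    - [0,0,0,0,0,-1,0]

```text
time_s: 35.57
position: [0.4391, 0.041, 0.1309]
tcp_rot: [[-0.579, 0.816, -0.001], [0.816, 0.579, 0.0], [0.0, -0.0, -1.0]]
force: [-0.1, 0.7, -1.2]
opening: 0.498
grasp_force: 0.0
```

>>> step_arm:
  steps:
    - [0,0,0,0,0,-1,0]
    - [0,0,0,0,0,-1,0]
    - [0,0,0,0,0,-1,0]
    - [0,0,0,0,0,-1,0]
    - [0,0,0,0,0,-1,0]
    - [0,0,0,0,0,-1,0]
    - [0,0,0,0,0,-1,0]
    - [0,0,0,0,0,-1,0]

```text
time_s: 36.23
position: [0.4392, 0.041, 0.1309]
tcp_rot: [[-0.986, 0.169, -0.0], [0.169, 0.986, 0.0], [0.0, -0.0, -1.0]]
force: [-0.1, 0.2, 0.2]
opening: 0.499
grasp_force: 0.0
```

```bash
python3 - <<'E'
from h import *
goto([.4048,.0464,.06],170.4)
E
```

```text
pos [0.4392 0.041  0.1309] yaw 170.29 t 36.23 J6 -89.5 -> [ 0.1161 -0.0016  0.2364] [-0.     -0.0005 -0.0024]
```

>>> step_arm:
  steps:
    - [0.07,0,0,0,0,-0.002,0]
    - [0.116,0,0,0,0,-0.002,0]
    - [0.116,0,0.08,0,0,-0.002,0]
    - [0.116,0,0.18,0,0,-0.002,0]
    - [0.116,0,0.27,0,0,-0.002,0]
    - [0.116,0,0.32,0,0,-0.002,0]
    - [0.116,0,0.33,0,0,-0.002,0]
    - [0.116,0,0.33,0,0,-0.002,0]

```text
time_s: 36.9
position: [0.4045, 0.0469, 0.0312]
tcp_rot: [[-0.986, 0.168, -0.003], [0.168, 0.986, 0.0], [0.003, -0.0, -1.0]]
force: [0.2, 0.3, 0.3]
opening: 0.495
grasp_force: 0.0
```

```bash
python3 - <<'E'
from h import *
n=np.array([.986,-.167]);p=np.array([.5675,.0188])
for d in(.135,.1105): goto([*(p-d*n),.029],170.4)
E
```

```text
pos [0.4045 0.0469 0.0312] yaw 170.34 t 36.9 J6 -89.5 -> [-0.1012 -0.0014  0.0069] [-0.     -0.0034 -0.0014]
pos [0.4045 0.0469 0.0312] yaw 170.34 t 36.9 J6 -89.5 -> [-0.1829 -0.0014  0.0067] [-0.     -0.0034 -0.0014]
```

>>> step_arm:
  steps:
    - [-0.03,-0.001,0.005,0,0,-0.001,0]
    - [-0.06,-0.001,0.005,0,0,-0.001,0]
    - [-0.08,-0.001,0.005,0,0,-0.001,0]
    - [-0.1,-0.001,0.005,0,0,-0.001,0]
    - [-0.12,-0.001,0.005,0,0,-0.001,0]
    - [-0.14,-0.001,0.005,0,0,-0.001,0]
    - [-0.155,-0.001,0.005,0,0,-0.001,0]
    - [-0.165,-0.001,0.005,0,0,-0.001,0]

```text
time_s: 37.57
position: [0.4547, 0.0381, 0.0307]
tcp_rot: [[-0.986, 0.166, 0.001], [0.166, 0.986, -0.0], [-0.001, 0.0, -1.0]]
force: [0.3, 0.1, 0.2]
opening: 0.501
grasp_force: 0.3
```

>>> step_arm:
  steps:
    - [-0.007,0,0,0,0,0,0]
    - [-0.009,0,0,0,0,0,0]
    - [-0.009,0,0,0,0,0,0]
    - [-0.009,0,0,0,0,0,0]

```text
time_s: 37.9
position: [0.4564, 0.0379, 0.0304]
tcp_rot: [[-0.986, 0.166, -0.0], [0.166, 0.986, 0.0], [0.0, 0.0, -1.0]]
force: [-0.3, 0.2, 1.0]
opening: 0.498
grasp_force: 0.0
```

```bash
python3 - <<'E'
from h import *
import pickle
s=read_state();n=np.array([.986,-.167]);p=np.array([.5675,.0188]);print((p-s["position"][:2])@n)
c=cam("scene");pickle.dump(c,open("s9.pkl","wb"));save(c,"s9",(230,140,400,260),4.7)
goto([.4,.047,.15],170.4)
E
```

```text
0.11268618314263619
pos [0.4564 0.0379 0.0305] yaw 170.46 t 37.95 J6 -89.7 -> [ 0.1905 -0.0011 -0.3984] [ 0.     -0.0002  0.0014]
```

View pics/s9.png

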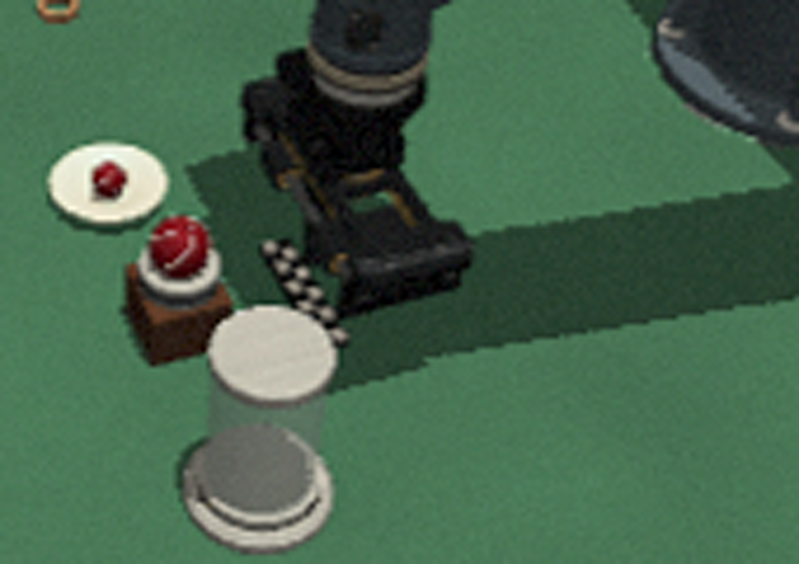

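The scene crop shows the large marble seated in the ring on the pedestal, the small marble in the dish, and the bar in front, parallel to the row. I'll lift and measure the bar from near.

>>> step_arm:
  steps:
    - [0.02,0,0,0,0,0,0]
    - [0.04,0,-0.05,0,0,0,0]
    - [0.04,0,-0.15,0,0,0,0]
    - [0.05,0,-0.28,0,0,0,0]
    - [0.05,0,-0.4,0,0,0,0]
    - [0.05,0,-0.5,0,0,0,0]
    - [0.05,0,-0.5,0,0,0,0]
    - [0.05,0,-0.5,0,0,0,0]

```text
time_s: 38.62
position: [0.4421, 0.0404, 0.182]
tcp_rot: [[-0.986, 0.165, 0.004], [0.165, 0.986, -0.001], [-0.004, 0.0, -1.0]]
force: [0.1, 0.1, -0.9]
opening: 0.5
grasp_force: 0.0
```

```bash
cat >> h.py <<'E'
def bar(c,smax=70,vmin=90,box=None,amin=4,amax=600):
    hsv=cv2.cvtColor(c["image"],cv2.COLOR_RGB2HSV)
    m=((hsv[...,1]<smax)&(hsv[...,2]>vmin)).astype(np.uint8)
    n,l,st,ce=cv2.connectedComponentsWithStats(m,connectivity=4)
    P=[]
    for i in range(1,n):
        if amin<=st[i,4]<=amax:
            q=p2w(c,*ce[i],.008)
            if .43<q[0]<.53 and -.05<q[1]<.11: P.append([*q[:2],st[i,4]])
    return np.array(P)
E
python3 - <<'E'
from h import *
for n in("wrist","scene","top"):
    c=cam(n);print(n);print(bar(c).round(4))
E
```

```text
wrist
[[ 4.663e-01 -0.000e+00  6.300e+01]
 [ 4.696e-01  1.930e-02  6.300e+01]
 [ 4.730e-01  3.920e-02  6.800e+01]
 [ 4.822e-01  6.320e-02  1.320e+02]
 [ 4.797e-01  7.900e-02  7.100e+01]
 [ 4.748e-01 -1.190e-02  6.500e+01]
 [ 4.816e-01  2.760e-02  6.800e+01]
 [ 4.782e-01  7.700e-03  6.300e+01]
 [ 4.849e-01  4.780e-02  6.200e+01]
 [ 4.851e-01  1.640e-02  5.000e+00]]
scene
[[ 4.758e-01 -1.460e-02  7.000e+00]
 [ 4.674e-01 -2.700e-03  5.000e+00]
 [ 4.799e-01  6.600e-03  4.000e+00]
 [ 4.697e-01  1.730e-02  6.000e+00]
 [ 4.818e-01  2.540e-02  5.000e+00]
 [ 4.725e-01  3.600e-02  6.000e+00]]
top
[[0.5212 0.0717 5.    ]
 [0.5191 0.053  6.    ]
 [0.5195 0.0619 4.    ]
 [0.453  0.0446 4.    ]]
```

```bash
python3 - <<'E'
from h import *
c=cam("wrist");red(c,(.076,.017))
b=bar(c);print(b[:3].round(4))
goto([.3,-.45,.25],80)
goto([.4,-.1,.25],125)
E
```

```text
[237 296  30  11 220] [array([0.5495, 0.0215, 0.076 ]), array([0.5952, 0.0134, 0.017 ])]
[[ 4.707e-01 -5.800e-03  1.370e+02]
 [ 4.701e-01  1.920e-02  6.900e+01]
 [ 4.781e-01  4.910e-02  2.110e+02]]
pos [0.4404 0.0405 0.1791] yaw 170.46 t 38.82 J6 -89.7 -> [ 0.1915 -1.69   -0.2355] [-0.0037 -0.0037  2.0102]
pos [0.4404 0.0405 0.1791] yaw 170.46 t 38.82 J6 -89.7 -> [ 0.0562 -0.4842 -0.236 ] [-0.0019 -0.0045  1.0102]
```

```bash
python3 -c "
from rig import *
print(hand_in())"
```

```text
the job is handed in; nothing more can be done
None
```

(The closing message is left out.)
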